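# Stand a weld coupon up in the viewing frame and turn it to the macro camera

## Robot

A 6-joint arm with a two-finger parallel gripper is mounted at the origin on the work surface; the furniture and walls round the work are solid. World frame = base frame: x ahead of the robot, y to its left, z up, the work surface at z = 0. Lengths are in mm, angles in rad, forces in N, time in s.
With the tool pointing down it reaches from about 300 to 750 mm from the base axis. Payload 8.5 kg.
Tool frame: the origin (TCP) lies at the very end of the fingers, on their centre line; the grasp point (between the pads) lies 19 mm behind it; x points along the fingers, y is the direction in which the jaws open and shut, and the axes are right-handed (so a half turn about x gives the same grasp; the last joint's range is limited). The gripper opens to 88 mm and grips with 3 to 60 N. Pads are 18 mm wide; open, the fingers measure 123 mm over their backs; the gripper's body (75 mm by 187 mm) begins 45 mm behind the grasp point.
Start: joints at [1.011, 0.381, 1.297, -0, 1.464, -0.215], TCP at [185.895, 517.613, 207.848] pointing down, gripper open.
Joint ranges: [-3.11, 3.11], [-0.89, 2.33], [0.22, 2.48], [-1.42, 4.56], [0.17, 2.85], [-2.88, 2.88]. Speed limits (rad/s): [2.39, 2.39, 3.14, 3.14, 3.14, 3.14].

## Interface

Orientations are given as a rotation vector (axis times angle).
In Python, from station import robot gives the robot as it stands. The module is installed in compiled form; this text tells all that it offers.
- The arm moves only by the shell command python3 -m creep 'ROWS'. ROWS is JSON, a list of rows, each a list of 3 entries, a list of its own where there are three numbers: the shift along the tool's x, y, z in units of 0.3 m (1.0 is 0.3 m), then the turn about the tool's x in units of 90 degrees (1.0 is 90 degrees), then the closure, from -1 (fully open) to 1 (shut), so that 0 is half open. A call has 1 to 10 rows; each row is the pose to reach, as a shift and turn from the pose commanded when the call began, along the tool's axes at that moment; what a row does not reach only later rows make up. A row lasts 1/8 s, in which the tool goes at most 62.5 mm and 10.7 degrees, less where a joint would pass 70% of its speed; a pose out of reach is approached as far as the arm can. A call with a number of a shift or a turn outside -1 to 1 is refused whole. A call with a gripper value outside its range is refused whole. The fingers move at their own pace and stop on an object; the grip force is fixed at half the most. Time passes only in rows, so rows that repeat a pose let the fingers close. It gives the time, the measured TCP pose, the force and the opening at its end, in the units of the state.
- robot.sense(): the state, without advancing time (a new reading comes with each control period).
- robot.capture(name): name is "scene" or "top"; returns (picture, depth): 420x560x3 uint8, blue, green, red; 420x560 float32, mm along the optical axis (not along the pixel's ray), 0 where there is no reading.
- robot.camera_info(name): a dict with "vertical_fov" (degrees; the focal length in pixels is half the picture's height over the tangent of half this angle, whatever the lens; pixels are square), "cx", "cy" (the principal point, pixels), "T" (4x4, takes a point from camera to world coordinates). Camera axes: x right, y down, z forward; pixel columns grow to the right and rows downward; lengths in mm; the calibration is good to about 2 mm. A picture is of the moment at which its call begins. camera_info takes no time and is no camera call.
- robot.job_done(): hands the job in, once; it reports no verdict.
Trained networks look in the newest picture that a camera, given by its name, has taken for a name from the list of things; names that differ only in an ending like _2 or _b are one class to them, and where a whole thing is asked for, a point or a joint stands for the part that bears it (a point fixed in the world has none). Each returns a list of dicts, best first, with "confidence" (0 to 1); they miss things now and then, are a little off and sometimes report something else, mostly with a low value. They report only what shows in the picture. A call takes as long as a camera call.
- robot.boxes_of(camera, name): "point" ([column, row] in pixels, amid what is visible of it).
- robot.silhouettes(camera, name): "pixels" (420x560 bool, what is visible of it) and "point" ([column, row] in pixels, amid what is visible of it).
- robot.spot_point(camera, name): "point" ([column, row] in pixels: a listed point, or the origin of a listed thing).
The state is a dict: "t": time; "joints": joint angles; "dq": joint speeds; "joint_efforts": joint torques, N m; "tcp_pos": TCP position; "tool_rot": TCP orientation; "force": force on the tool from outside, world axes, zero at the start; "wrist_torque": the same for the moment, N m; "grip_width": opening from 0.0 (shut) to 1.0 (fully open).
Only numpy, scipy, OpenCV 4.12 (cv2) and the standard library are available. Lean on these libraries where they do the work, as an engineer would, in place of code of your own. Each camera call takes 0.05 s, during which the arm holds its last target.

## Task

A polished weld coupon lies flat, polished face up, on the rotary table of the macro camera stage, in front of the leaning window frame. Push it up to the foot of the frame and tip it up on that far edge, until it stands with its polished face flat and square against the frame and covers the window. Then turn the table until its red line meets the red line on the grey foot, so that the window faces the lens. Leave the coupon standing there at rest, and do not disturb the loupe, the resin mount or the tweezers.

Things in the scene. Friction and masses are not known exactly. Their poses are not given: they have to be found in the camera images.
- coupon: steel plate 90 x 60 x 6 mm, 0.2 to 0.33 kg, dark weld band across the polished top. Origin at its centre; x along the 90 mm (starts towards the frame), y along the 60 mm, z thickness (starts up, on the polished side). Starts flat on the table, 8 to 19 mm short of the frame, up to 10 degrees askew to it, its near end jutting 26 to 37 mm past the table's rim, underside 50 mm above the bench; slides at 1 to 3 N
- frame_foot (a point): grey steel frame screwed to the table, 70 mm wide, 62 high, with a window 34 wide, 36 high. Its face is a plane leaning 10 degrees back from upright. Origin in the face, at the middle of its foot on the table's top; x square to the face, away from the coupon (10 degrees below level), y along the foot, z up the face. The seated coupon's centre is at about (-3, 0, 45) mm in this frame
- rotary_table (a joint): angle of the black table (120 mm across, top 50 mm above the bench), rad; grows counter-clockwise seen from above. At 1.134 (65 degrees) the two red lines meet and the window faces the lens. It turns from -0.35 to 1.75; about 1.4 N at the post moves it and it stays where it is left. It starts within 0.12 of zero, the frame on the far side from the robot
- table_centre (a point): point on the turning axis at the table's top surface, 50 mm above the bench; x and y turn with the table, x points to the frame's side. Solid furniture near by: a levelling press 0.28 m high straight ahead of the robot (x 0.16 to 0.38, y -0.12 to 0.06 m), a drawer cabinet 0.19 m high to the left behind it, and the wall 0.1 to 0.2 m behind the stage; pass over them
- post_top (a point): top of the black upright post, 12 mm thick, by which the table is turned; it stands on a spoke 86 mm from the turning axis, its top 35 mm above the table's top (85 mm above the bench), and can be pushed or pinched over the upper 30 mm
- pointer (a point): outer end of the red line on the black top of the table, 58 mm from the axis; the line runs on down the rim
- index_mark (a point): red line on the small block of the fixed grey foot, on the robot's side, 67 mm from the axis, 11 mm below the table's top. The foot is 152 mm across, 34 mm high; a black macro camera, 0.1 m high, stands on its rail to the left of the table as the robot sees it, its lens 85 mm from the axis
- loupe: grey stand loupe, 40 mm across, 36 mm high, standing on the bench; origin under its middle; leave alone
- resin_mount: resin specimen mount, ochre disc 38 mm across, 18 mm high; origin under its middle; leave alone
- tweezers: steel tweezers lying on the bench, 134 x 12 x 8 mm; origin under the middle; leave alone

How it is judged:
By the outcome, as a careful person would: the job done as asked, in the order asked, and still so for the second after the job is handed in, with the robot touching nothing.
It also fails if it takes over 69 s, if anything falls off the work surface, if the arm or the gripper's body presses on something with over 40 N, if the wrist force passes 120 N, or if a joint passes its speed limit or range.

## Working session

There is one attempt and no reset: what is moved stays moved. The work goes in short steps, Python scripts to look and compute and a shell command to move; the robot and the scene stay as the last step left them, time stands still between calls to the robot, and variables do not carry over. Pictures are saved under pics/ and viewed, and the job is handed in when it is done.

```bash
mkdir -p pics; cat > h.py <<'E'
from station import robot
import numpy as np, cv2
from scipy.spatial.transform import Rotation as R
def cap(cam,name=None):
    p,d=robot.capture(cam)
    if name: cv2.imwrite('pics/'+name,p)
    return p,d
def K(cam):
    i=robot.camera_info(cam); f=210/np.tan(np.radians(i['vertical_fov'])/2)
    return f,i['cx'],i['cy'],np.array(i['T'])
def w(cam,px,z):
    f,cx,cy,T=K(cam); v=np.array([(px[0]-cx)*z/f,(px[1]-cy)*z/f,z,1]); return (T@v)[:3]
def onz(cam,px,h):
    f,cx,cy,T=K(cam); d=T[:3,:3]@np.array([(px[0]-cx)/f,(px[1]-cy)/f,1]); o=T[:3,3]; return o+d*(h-o[2])/d[2]
def proj(cam,P):
    f,cx,cy,T=K(cam); q=np.linalg.inv(T)@np.append(P,1); return np.array([cx+f*q[0]/q[2],cy+f*q[1]/q[2]])
def st():
    s=robot.sense(); print(s['t'],np.round(s['tcp_pos'],1),np.round(R.from_rotvec(s['tool_rot']).as_matrix(),3).tolist(),np.round(s['force'],1),s['grip_width'],np.round(s['joints'],3)); return s
E
python3 - <<'E'
from h import *
s=st()
for c in ('scene','top'):
    p,d=cap(c,c+'0.png'); i=robot.camera_info(c); print(c,i['vertical_fov'],np.round(i['T'],3).tolist())
    for n in ['coupon','frame_foot','table_centre','post_top','pointer','index_mark','loupe','resin_mount','tweezers']:
        r=robot.spot_point(c,n)
        for q in r[:2]:
            u=q['point']; z=d[int(u[1]),int(u[0])]; print(n,round(q['confidence'],2),np.round(u,1),np.round(w(c,u,z),1))
st()
E
```

```text
0.0 [185.8 517.3 207.2] [[-0.001, 0.338, 0.941], [-0.001, 0.941, -0.338], [-1.0, -0.001, -0.0]] [0.2 0.6 0.4] 1.002130143826981 [ 1.011  0.381  1.298  0.     1.464 -0.215]
scene 48.45232280457804 [[0.535, -0.481, 0.694, -168.847], [-0.845, -0.296, 0.446, -558.925], [-0.009, -0.825, -0.565, 578.471], [0.0, 0.0, 0.0, 1.0]]
coupon 0.96 [345.7 224.9] [ 488.8 -269.7   55.7]
frame_foot 0.65 [337.6 208.7] [ 533.3 -229.9   52.6]
table_centre 0.76 [333.5 212.3] [ 521.1 -227.2   50.1]
post_top 0.86 [313.9 215.1] [ 493.1 -198.5   49.5]
post_top 0.35 [335.4 213.6] [ 513.2 -235.3   54.6]
pointer 0.62 [316.6 225. ] [ 436.2 -235.7   75.3]
index_mark 0.62 [345.6 235.2] [ 457.7 -284.8   57.7]
index_mark 0.19 [336.1 213. ] [ 515.1 -235.8   55.1]
loupe 0.38 [197.4 220.1] [317.5 -57.3  91.6]
resin_mount 0.66 [413.9 287.6] [ 435.3 -427.7   17.6]
tweezers 0.94 [321.8 295.6] [ 349.  -297.1    3.2]
top 45.338173891536684 [[0.023, -0.981, 0.19, 229.39], [-1.0, -0.023, 0.002, -187.076], [0.002, -0.19, -0.982, 1124.994], [0.0, 0.0, 0.0, 1.0]]
coupon 0.74 [313.4 187.9] [ 491.2 -262.3   56.2]
coupon 0.66 [177.1 225. ] [406.8  36.1  27.9]
frame_foot 0.77 [293.7 168.7] [ 533.3 -218.5   57.3]
table_centre 0.75 [298.1 170.2] [ 531.9 -228.5   51. ]
table_centre 0.37 [380.3 215.4] [ 440.3 -415.    20.3]
post_top 0.85 [297.1 208.6] [ 438.3 -226.3   85.8]
index_mark 0.67 [321.4 196.2] [ 472.3 -279.7   59.1]
index_mark 0.51 [292.5 199.1] [ 466.9 -217.3   48.1]
loupe 0.82 [176.1 227.6] [400.6  37.6  29.9]
resin_mount 0.62 [379.9 214.7] [ 442.3 -414.6   18.1]
tweezers 0.6 [325.5 258.7] [ 3.426e+02 -2.949e+02  2.000e-01]
1.0 [185.9 517.6 207.8] [[-0.0, 0.338, 0.941], [-0.0, 0.941, -0.338], [-1.0, -0.0, -0.0]] [ 0.4  0.7 -0. ] 0.9974037839967534 [ 1.011  0.381  1.297  0.     1.464 -0.215]
```

```bash
python3 - <<'E'
import cv2
a=cv2.imread('pics/scene0.png');b=cv2.imread('pics/top0.png')
cv2.imwrite('pics/s0z.png',cv2.resize(a[140:330,240:480],None,fx=3.3,fy=3.1,interpolation=cv2.INTER_CUBIC)[:600,:800])
cv2.imwrite('pics/t0z.png',cv2.resize(b[110:240,220:390],None,fx=4.5,fy=4.5,interpolation=cv2.INTER_CUBIC)[:600,:800])
E
```

```text
(no output)
```

View pics/scene0.png

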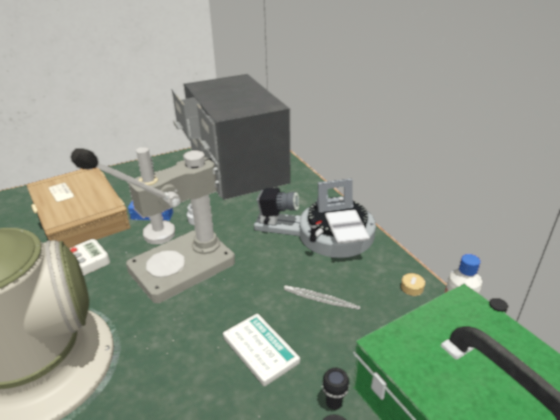

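View pics/top0.png

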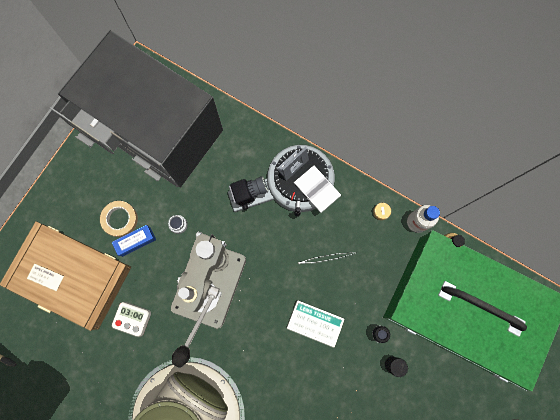

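```bash
ls pics
```

```text
s0z.png
scene0.png
t0z.png
top0.png
```

View pics/s0z.png

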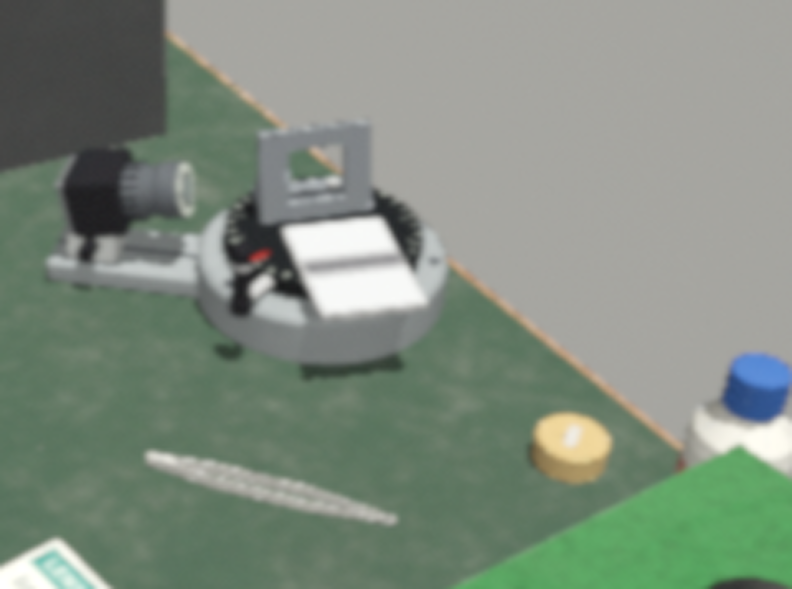

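View pics/t0z.png

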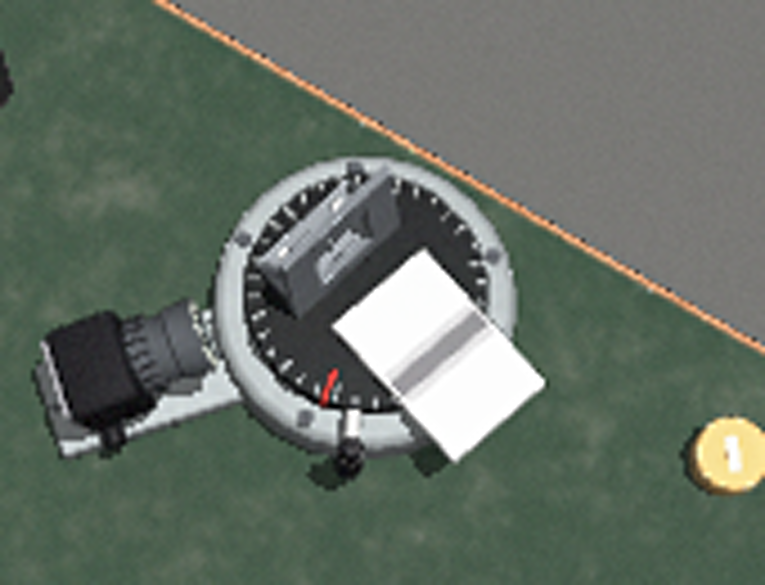

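The scene shot shows the frame around (337,200), with the coupon in front of it and the post towards the robot. In the top shot the coupon centre is about (317,188), the frame (293,165), the post (297,209) and the resin mount (383,211). The press lies in the straight path, so I'll pass over it. Next I measure the geometry from the pixels and depth.

```bash
cat > meas.py <<'E'
from h import *
def pts(c,d,mask):
    f,cx,cy,T=K(c); v,u=np.where(mask&(d>0)); z=d[v,u]
    P=np.c_[(u-cx)*z/f,(v-cy)*z/f,z,np.ones(len(z))]; return (P@T.T)[:,:3]
E
python3 - <<'E'
from meas import *
for c in ('top','scene'):
    p,d=cap(c)
    r=robot.silhouettes(c,'coupon'); 
    m=np.array(r[0]['pixels']); P=pts(c,d,m); print(c,'coupon',r[0]['confidence'],m.sum(),np.median(P,0),np.std(P[:,2]))
    # subpixel edges: map silhouette to z=56 plane
    v,u=np.where(m); Q=np.array([onz(c,(a,b),56)[:2] for a,b in zip(u,v)],np.float32)
    print(' rect',cv2.minAreaRect(Q))
    g=p.min(2)>120
    k=cv2.dilate(m.astype(np.uint8),np.ones((3,3)))>0
    rr=robot.silhouettes(c,'frame_foot'); mf=np.array(rr[0]['pixels']); F=pts(c,d,mf)
    print('frame',rr[0]['confidence'],mf.sum(),F.min(0),F.max(0),np.median(F,0))
    np.save(f'F_{c}.npy',F); np.save(f'P_{c}.npy',P)
    for n in('rotary_table','post_top'):
        rr=robot.silhouettes(c,n)
        for q in rr[:1]:
            mm=np.array(q['pixels']);G=pts(c,d,mm);print(n,mm.sum(),np.percentile(G,[2,50,98],axis=0).round(1).tolist())
    cv2.imwrite(f'pics/m_{c}.png',cv2.resize(np.where((mf|m)[...,None],p//2+[0,0,120],p).astype(np.uint8)[110:310,200:440],None,fx=3,fy=3))
E
```

```text
top coupon 0.56 1095 [ 490.57809616 -269.98109385   56.97017535] 2.100453637593095
 rect ((490.6097412109375, -270.128662109375), (90.01145935058594, 61.02763366699219), 43.317264556884766)
frame 0.55 1529 [ 432.31010122 -292.56672317   30.06256981] [ 590.07639191 -177.43881765  115.34177183] [ 531.36751918 -220.86805806   52.30286731]
rotary_table 1582 [[436.5, -285.5, 45.7], [530.4, -221.5, 52.3], [577.0, -181.7, 112.2]]
post_top 1678 [[437.4, -288.0, 39.3], [529.5, -221.6, 52.1], [575.1, -179.6, 112.1]]
scene coupon 0.8 1016 [ 483.55849808 -273.27732987   56.27506161] 2.8259417402818
 rect ((486.81781005859375, -271.713623046875), (100.35812377929688, 62.32339859008789), 42.230735778808594)
frame 0.95 1842 [ 428.72125242 -295.98790506  -28.86664354] [743.16029467 -97.07191302 112.71061815] [ 523.2153155  -226.96747308   55.21793287]
rotary_table 1816 [[431.3, -290.2, 33.9], [523.2, -227.2, 55.2], [577.0, -180.3, 110.6]]
post_top 1794 [[431.4, -289.0, 2.4], [524.9, -226.2, 55.3], [642.1, -180.4, 110.7]]
```

```bash
python3 - <<'E'
from meas import *
rng=np.random.default_rng(0)
for c in('scene','top'):
    F=np.load(f'F_{c}.npy')
    G=F[(F[:,2]>63)&(F[:,2]<108)&(F[:,0]>515)&(F[:,0]<600)]
    best=None
    for _ in range(3000):
        a=G[rng.choice(len(G),3,False)];n=np.cross(a[1]-a[0],a[2]-a[0]);L=np.linalg.norm(n)
        if L<50: continue
        n/=L
        if abs(n[2])>0.4: continue
        i=np.abs((G-a[0])@n)<2
        if best is None or i.sum()>best.sum():best=i
    H=G[best];m=H.mean(0);n=np.linalg.svd(H-m)[2][2];n*=np.sign(n[0])
    h=np.degrees(np.arctan2(n[1],n[0]))
    # foot: point on plane at z=50, mid along foot
    e=np.array([-n[1],n[0],0]);e/=np.linalg.norm(e)
    t=H@e
    base=m+n*0; 
    hn=np.array([n[0],n[1],0]);hn/=np.linalg.norm(hn)
    off=(n@m-n[2]*50)/np.hypot(n[0],n[1])
    mid=(np.percentile(t,1)+np.percentile(t,99))/2
    print(c,len(G),best.sum(),'heading',h,'nz',n[2],'width',np.ptp(np.percentile(t,[1,99])),'foot',hn*off+e*mid)
    cdir=np.array([490.6,-270.1,0])
    print(' coupon along normal',off-hn@cdir-45,'lateral',e@cdir-mid)
# circle from top: dark table pixels
p,d=cap('top','t1.png')
# circle fit on rim of grey foot (z=34,r=76) & black table edge by Hough
g=cv2.cvtColor(p,cv2.COLOR_BGR2GRAY)[100:240,220:390]
g=cv2.resize(g,None,fx=4,fy=4,interpolation=cv2.INTER_CUBIC)
C=cv2.HoughCircles(g,cv2.HOUGH_GRADIENT,1,200,param1=100,param2=30,minRadius=90,maxRadius=150)
print(C)
for x,y,r in C[0][:3]:
    u=(220+x/4,100+y/4); print(onz('top',u,50),onz('top',u,34), r)
hsv=cv2.cvtColor(p,cv2.COLOR_BGR2HSV);red=(hsv[...,1]>150)&((hsv[...,0]<8)|(hsv[...,0]>172))
v,u=np.where(red);k=(u>270)&(u<345)&(v>150)&(v<230)
for a,b in zip(u[k],v[k]):print((a,b),onz('top',(a,b),50)[:2].round(1),d[b,a])
E
```

```text
scene 422 345 heading 45.17225287665107 nz -0.1769519575810034 width 65.37808809227283 foot [ 531.84412419 -228.20145037    0.        ]
 coupon along normal 13.791873970570151 lateral -0.2859995201141601
top 162 139 heading 45.02859757266751 nz -0.16433874456641245 width 66.59248400481545 foot [ 533.34351574 -227.20358889    0.        ]
 coupon along normal 15.556619433561394 lateral -0.07788823156749913
[[[323.5 314.5 135.1]]]
[ 513.11074973 -234.94457504   50.        ] [ 517.33359386 -235.65704174   34.        ] 135.1
(np.int64(293), np.int64(192)) [ 482.4 -218.1] 1103.5569
(np.int64(294), np.int64(192)) [ 482.5 -220.3] 1102.9027
(np.int64(293), np.int64(193)) [ 480.2 -218.1] 1104.274
(np.int64(294), np.int64(193)) [ 480.2 -220.3] 1102.6969
(np.int64(293), np.int64(194)) [ 477.9 -218.2] 1103.0592
(np.int64(293), np.int64(195)) [ 475.7 -218.2] 1096.2146
(np.int64(292), np.int64(196)) [ 473.4 -216. ] 1101.3583
(np.int64(292), np.int64(197)) [ 471.1 -216.1] 1102.0535
(np.int64(292), np.int64(198)) [ 468.9 -216.1] 1103.8236
(np.int64(291), np.int64(199)) [ 466.6 -214. ] 1104.0958
(np.int64(292), np.int64(199)) [ 466.6 -216.2] 1101.7229
```

View pics/m_top.png

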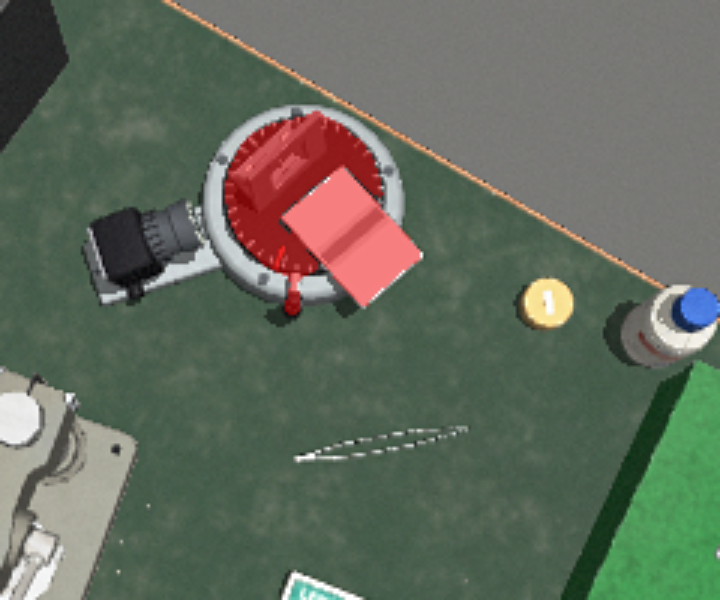

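```bash
python3 - <<'E'
from meas import *
for c,L in (('top',[(330,110),(360,140),(400,150),(400,60),(480,60),(345,160),(330,145),(370,165)]),('scene',[(400,50),(400,120),(400,200),(380,190),(250,50),(450,240),(320,100)])):
    p,d=cap(c)
    for u in L: print(c,u,w(c,u,d[u[1],u[0]]).round(0),p[u[1],u[0]])
E
```

```text
top (330, 110) [ 634. -288.  149.] [117 122 121]
top (360, 140) [ 592. -360.   89.] [118 121 120]
top (400, 150) [ 552. -431.  147.] [116 120 120]
top (400, 60) [ 591. -360.  446.] [117 119 120]
top (480, 60) [ 546. -439.  535.] [113 115 117]
top (345, 160) [ 597. -350.  -78.] [117 119 118]
top (330, 145) [ 622. -308.  -38.] [120 121 122]
top (370, 165) [ 568. -400.  -17.] [117 121 120]
scene (400, 50) [ 637. -281.  346.] [158 163 164]
scene (400, 120) [ 625. -302.  224.] [160 166 166]
scene (400, 200) [ 608. -330.   66.] [161 166 166]
scene (380, 190) [ 640. -275.   55.] [161 166 166]
scene (250, 50) [974. 297. 184.] [159 164 165]
scene (450, 240) [ 539. -451.   61.] [160 165 165]
scene (320, 100) [768. -56. 166.] [161 166 166]
```

Geometry so far:

| Item | Value |
|---|---|
| Frame heading | about 45° |
| Frame foot | about (532.5, -227.7) |
| Coupon centre | about (490.6, -270.1) |
| Coupon heading | about 43.3° |
| Gap to the frame | about 14.5 mm |
| Table axis to wall | about 128 mm |

The tool stays vertical, so I'll pinch the coupon's near corners across its 60 mm sides. Then I slide it to the foot and swing the grip along an arc so the coupon pivots in the pads. First I go over the press.

```bash
python3 -m creep '[[[-0.3,0,0],0,-1],[[-0.5,0,0],0,-1],[[-0.5,0,0],0,-1],[[-0.5,-0.95,0.743],0.6,-1],[[-0.5,-0.95,0.743],0.6,-1],[[-0.5,-0.95,0.743],0.6,-1],[[-0.5,-0.95,0.743],0.6,-1],[[-0.5,-0.95,0.743],0.6,-1],[[-0.5,-0.95,0.743],0.6,-1],[[-0.5,-0.95,0.743],0.6,-1]]'; cat >> h.py <<'E'
def go(P,yaw=None):
    s=robot.sense(); M=R.from_rotvec(s['tool_rot']).as_matrix(); y0=np.degrees(np.arctan2(M[1,1],M[0,1]))
    q=M.T@(np.array(P)-s['tcp_pos'])/300
    print('t',s['t'],'tcp',np.round(s['tcp_pos'],1),'yaw',round(y0,2),'row',np.round(q,4),'turn',None if yaw is None else round((y0-yaw)/90,4),'F',np.round(s['force'],1),'g',round(s['grip_width'],3))
E
python3 -c "
from h import *
go((456.4,-302.3,300),-46.7);st()"
```

```text
t: 2.9
tcp_pos: [300.2, 171.8, 358.0]
tool_rot: [1.003, 1.327, -1.002]
force: [-0.1, 1.1, -0.1]
grip_width: 1.0
t 2.9 tcp [300.2 171.8 358. ] yaw 15.88 row [0.1938 0.0683 1.6625] turn 0.6954 F [-0.1  1.1 -0.1] g 1.0
2.9 [300.2 171.8 358. ] [[0.001, 0.962, 0.274], [-0.0, 0.274, -0.962], [-1.0, 0.0, 0.0]] [-0.1  1.1 -0.1] 1.0001613666648481 [ 0.173 -0.074  1.432 -0.     1.782 -0.104]
```

```bash
python3 -m creep '[[[0,0.04,0.95],0.695,-1],[[0,0.04,0.95],0.695,-1],[[0,0.04,0.95],0.695,-1],[[0,0.04,0.95],0.695,-1],[[0,0.04,0.95],0.695,-1],[[0,0.04,0.95],0.695,-1],[[0,0.04,0.95],0.695,-1],[[0,0.04,0.95],0.695,-1]]'; 
python3 -c "
from h import *
go((456.4,-302.3,200),-46.7)"
```

```text
t: 3.9
tcp_pos: [390.7, -95.3, 358.0]
tool_rot: [1.772, 0.715, -1.772]
force: [0.6, 0.8, -0.0]
grip_width: 1.0
t 3.9 tcp [390.7 -95.3 358. ] yaw -46.04 row [0.5267 0.6486 0.3216] turn 0.0074 F [ 0.6  0.8 -0. ] g 1.0
```

```bash
python3 -m creep '[[[0,0.649,0.322],0.007,-1],[[0,0.649,0.322],0.007,-1],[[0,0.649,0.322],0.007,-1],[[0.5,0.649,0.322],0.007,-1],[[0.5,0.649,0.322],0.007,-1],[[0.5,0.649,0.322],0.007,-1],[[0.5,0.649,0.322],0.007,-1]]'; 
python3 - <<'E'
from h import *
go((456.4,-302.3,40),-46.7)
for c in('top','scene'):
    p,d=cap(c); x=(230,120,390,240) if c=='top' else (240,120,440,270)
    cv2.imwrite(f'pics/a_{c}.png',cv2.resize(p[x[1]:x[3],x[0]:x[2]],None,fx=4,fy=4,interpolation=cv2.INTER_CUBIC))
E
```

```text
t: 4.78
tcp_pos: [455.1, -302.8, 206.4]
tool_rot: [1.78, 0.709, -1.783]
force: [-0.8, -0.0, 0.5]
grip_width: 0.999
t 4.775 tcp [ 455.1 -302.8  206.4] yaw -46.8 row [ 0.5547  0.004  -0.0042] turn -0.0011 F [-0.8 -0.   0.5] g 0.999
```

View pics/a_scene.png

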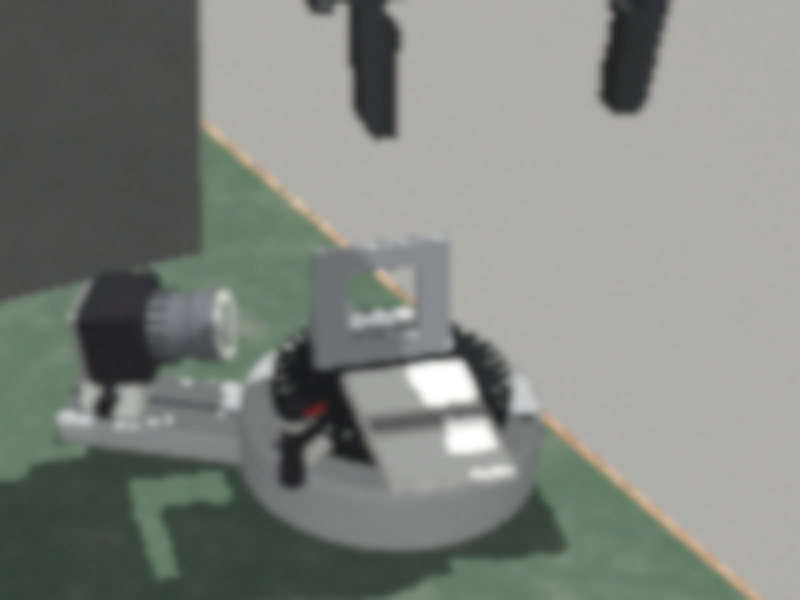

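The scene picture shows both fingers straddling above the coupon with nothing below them. I'm lowering them alongside its near end.

```bash
python3 -m creep '[[[0.2,0,-0.002],0,-1],[[0.4,0,-0.002],0,-1],[[0.5,0,-0.002],0,-1],[[0.555,0,-0.002],0,-1],[[0.555,0,-0.002],0,-1],[[0.555,0,-0.002],0,-1]]'; 
python3 - <<'E'
from h import *
go((456.4,-302.3,41),-46.7)
for c in('top','scene'):
    p,d=cap(c); x=(230,120,390,240) if c=='top' else (240,120,440,270)
    cv2.imwrite(f'pics/b_{c}.png',cv2.resize(p[x[1]:x[3],x[0]:x[2]],None,fx=4,fy=4,interpolation=cv2.INTER_CUBIC))
E
```

```text
t: 5.62
tcp_pos: [456.6, -303.9, 43.1]
tool_rot: [1.782, 0.7, -1.78]
force: [-0.8, 0.4, 0.1]
grip_width: 0.997
t 5.625 tcp [ 456.6 -303.9   43.1] yaw -46.89 row [ 0.007  -0.0043 -0.0031] turn -0.0022 F [-0.8  0.4  0.1] g 0.997
```

View pics/b_scene.png

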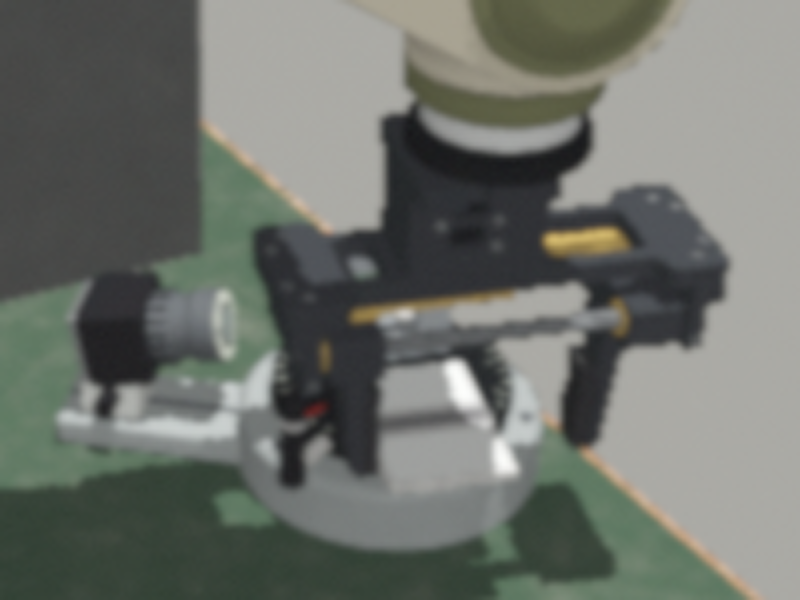

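View pics/b_top.png

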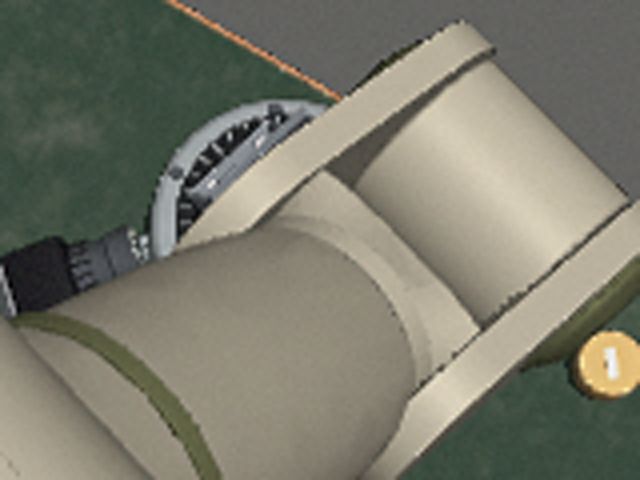

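The fingers straddle the near end correctly: the left finger sits beside the coupon at about (325,228) and the post is clear of it. The wrist is near the wall, so I check that clearance from depth before going on.

```bash
python3 - <<'E'
from meas import *
n=np.array([.865,-.503]); c0=n@[637,-281]
for c in('top','scene'):
    p,d=cap(c); P=pts(c,d,np.ones(d.shape,bool))
    D=c0-P[:,:2]@n
    for z0,z1 in((100,150),(150,200),(200,250),(250,300),(300,350),(350,400),(400,500)):
        k=(P[:,2]>z0)&(P[:,2]<z1)&(D>12)&(P[:,0]<620)&(P[:,1]<-180)
        if k.sum()>20:
            i=np.argsort(D[k])[:400]; print(c,z0,k.sum(),np.percentile(D[k],[.5,2,5]).round(0),P[k][i[10]].round(0))
    k=(D<12)&(P[:,2]>60)&(P[:,2]<500)&(P[:,0]<650); print('wall resid',np.percentile(D[k],[5,50,95]))
E
```

```text
top 100 6886 [62. 75. 86.] [ 441. -504.  121.]
top 150 295 [176. 177. 178.] [ 225. -636.  152.]
top 300 620 [ 90.  93. 101.] [ 517. -304.  347.]
top 350 3473 [ 98. 106. 113.] [ 519. -291.  357.]
top 400 3805 [176. 184. 196.] [ 464. -234.  400.]
wall resid [-1.99087982 -0.55801421  0.75861724]
scene 100 4627 [59. 67. 76.] [ 439. -508.  119.]
scene 150 3934 [53. 61. 69.] [ 535. -355.  181.]
scene 200 1260 [114. 122. 132.] [ 467. -342.  232.]
scene 250 1033 [124. 128. 133.] [ 454. -346.  257.]
scene 300 3168 [118. 121. 127.] [ 444. -380.  327.]
scene 350 4886 [110. 125. 136.] [ 507. -298.  356.]
scene 400 5483 [207. 217. 228.] [ 457. -226.  406.]
wall resid [-1.66307122 -0.03940562  1.58369792]
```

```bash
python3 -m creep '[[[0,0,0],0,1],[[0,0,0],0,1],[[0,0,0],0,1],[[0,0,0],0,1],[[0,0,0],0,1],[[0,0,0],0,1],[[0,0,0],0,1],[[0,0,0],0,1]]'; 
python3 - <<'E'
from h import *
go((456.4,-302.3,41),-46.7)
for c in('scene',):
    p,d=cap(c); x=(230,120,390,240) if c=='top' else (240,120,440,270)
    cv2.imwrite(f'pics/c_{c}.png',cv2.resize(p[x[1]:x[3],x[0]:x[2]],None,fx=4,fy=4,interpolation=cv2.INTER_CUBIC))
E
```

```text
t: 6.82
tcp_pos: [455.7, -303.3, 41.3]
tool_rot: [1.782, 0.703, -1.782]
force: [-0.2, 0.3, 0.2]
grip_width: 0.122
t 6.825 tcp [ 455.7 -303.3   41.3] yaw -46.94 row [ 0.0011 -0.0009 -0.0041] turn -0.0026 F [-0.2  0.3  0.2] g 0.122
```

View pics/c_scene.png

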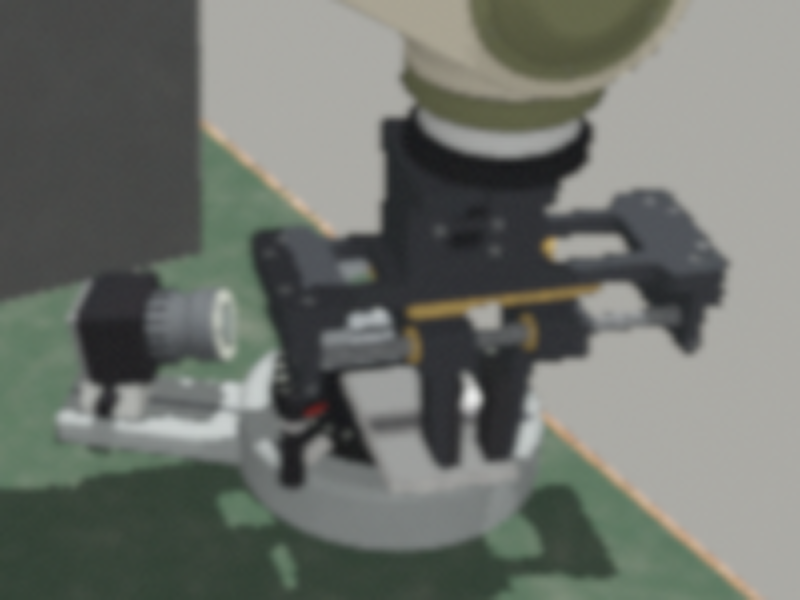

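The reading is 0.122 open, and the picture shows the fingers at (350,230) standing just behind the coupon's near end. They missed its sides. That suits the push: with the fingers closed there I square the tool to the frame and push the coupon to the foot, watching the force.

```bash
python3 -m creep '[[[0,0,0],-0.02,1],[[0,0,-0.01],-0.02,1],[[0,0,-0.02],-0.02,1],[[0,0,-0.03],-0.02,1],[[0,0,-0.03],-0.02,1]]'; 
python3 - <<'E'
from h import *
go((462.6,-297.8,41),-44.9)
for c in('scene',):
    p,d=cap(c); x=(230,120,390,240) if c=='top' else (240,120,440,270)
    cv2.imwrite(f'pics/d_{c}.png',cv2.resize(p[x[1]:x[3],x[0]:x[2]],None,fx=4,fy=4,interpolation=cv2.INTER_CUBIC))
E
```

```text
t: 7.5
tcp_pos: [462.4, -297.0, 41.3]
tool_rot: [1.761, 0.727, -1.761]
force: [0.0, -1.0, -0.4]
grip_width: 0.004
t 7.5 tcp [ 462.4 -297.    41.3] yaw -45.11 row [0.0011 0.0023 0.0016] turn -0.0024 F [ 0.  -1.  -0.4] g 0.004
```

View pics/d_scene.png

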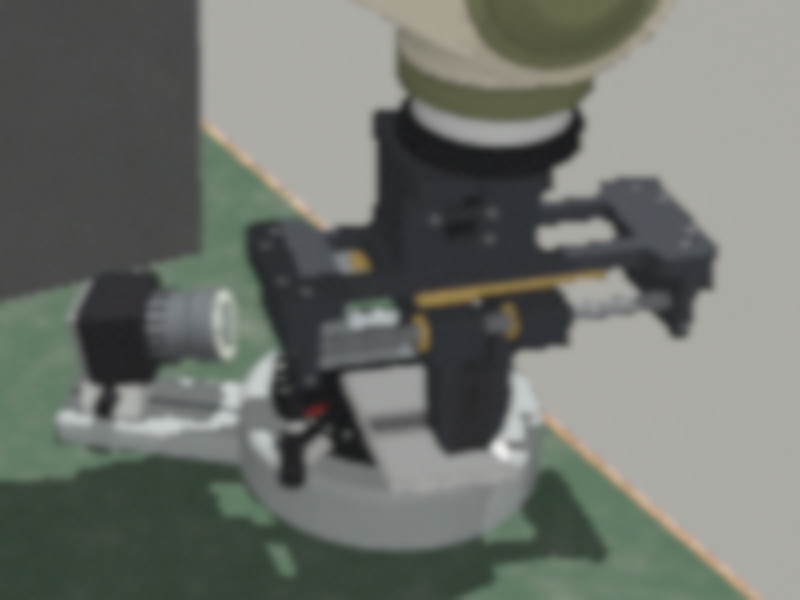

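```bash
python3 - <<'E'
from h import *
s=robot.sense();p=s['tcp_pos']
o=lambda u:((u-[240,120])*4).round(0)
for z in(41,56,70):print(z,o(proj('scene',[p[0],p[1],z])))
h=np.array([np.cos(.756),np.sin(.756)]);e=np.array([-h[1],h[0]])
for a in(-45,45):
  for b in(-30,30):
    q=np.array([490.6,-270.1])+a*h+b*e;print(a,b,q.round(1),o(proj('scene',[*q,56])))
pp,d=cap('scene')
for u in [(356,228),(356,220),(350,225),(356,234),(345,238),(357,238),(364,236),(330,225)]:print(u,o(np.array(u)),w('scene',u,d[u[1],u[0]]).round(1))
E
```

```text
41 [449. 493.]
56 [451. 467.]
70 [453. 442.]
-45 -30 [ 478.4 -322.8] [518. 467.]
-45 30 [ 437.3 -279.1] [391. 483.]
45 -30 [ 543.9 -261.1] [457. 357.]
45 30 [ 502.8 -217.4] [339. 372.]
(356, 228) [464 432] [ 456.1 -304.3   82.7]
(356, 220) [464 400] [ 456.2 -302.8   99.5]
(350, 225) [440 420] [ 444.3 -297.4   94. ]
(356, 234) [464 456] [ 472.3 -298.8   56.5]
(345, 238) [420 472] [ 451.9 -286.6   55.8]
(357, 238) [468 472] [ 463.3 -305.1   55.8]
(364, 236) [496 464] [ 474.8 -313.6   56.2]
(330, 225) [360 420] [ 474.4 -244.    54.6]
```

```bash
python3 - <<'E'
from meas import *
st()
p,d=cap('scene'); f,cx,cy,T=K('scene')
for u in (349,352,355,358,361,364):
    print(u,[ (v,*w('scene',(u,v),d[v,u]).round(0).astype(int)) for v in range(222,240,1)])
cv2.imwrite('pics/e.png',cv2.resize(p[205:250,320:390],None,fx=11,fy=11,interpolation=cv2.INTER_NEAREST))
E
```

```text
7.6 [ 462.3 -297.1   41.3] [[-0.0, 0.706, -0.709], [0.0, -0.709, -0.706], [-1.0, -0.0, 0.0]] [-0.1 -0.9  0.7] 0.004650970367201801 [-7.870e-01  5.570e-01  1.535e+00 -0.000e+00  1.050e+00  1.000e-03]
349 [(222, np.int64(444), np.int64(-295), np.int64(100)), (223, np.int64(447), np.int64(-294), np.int64(95)), (224, np.int64(448), np.int64(-294), np.int64(92)), (225, np.int64(447), np.int64(-294), np.int64(91)), (226, np.int64(448), np.int64(-294), np.int64(89)), (227, np.int64(447), np.int64(-295), np.int64(87)), (228, np.int64(448), np.int64(-294), np.int64(84)), (229, np.int64(449), np.int64(-294), np.int64(81)), (230, np.int64(446), np.int64(-296), np.int64(81)), (231, np.int64(474), np.int64(-284), np.int64(56)), (232, np.int64(472), np.int64(-285), np.int64(55)), (233, np.int64(467), np.int64(-287), np.int64(58)), (234, np.int64(464), np.int64(-288), np.int64(58)), (235, np.int64(464), np.int64(-289), np.int64(56)), (236, np.int64(458), np.int64(-291), np.int64(58)), (237, np.int64(458), np.int64(-292), np.int64(56)), (238, np.int64(454), np.int64(-294), np.int64(57)), (239, np.in
[... 4046 characters left out ...]
64(-316), np.int64(88)), (227, np.int64(464), np.int64(-316), np.int64(85)), (228, np.int64(466), np.int64(-315), np.int64(81)), (229, np.int64(463), np.int64(-317), np.int64(81)), (230, np.int64(464), np.int64(-317), np.int64(78)), (231, np.int64(487), np.int64(-308), np.int64(57)), (232, np.int64(486), np.int64(-308), np.int64(56)), (233, np.int64(483), np.int64(-310), np.int64(56)), (234, np.int64(481), np.int64(-311), np.int64(56)), (235, np.int64(477), np.int64(-312), np.int64(56)), (236, np.int64(474), np.int64(-314), np.int64(57)), (237, np.int64(472), np.int64(-315), np.int64(56)), (238, np.int64(470), np.int64(-316), np.int64(56)), (239, np.int64(468), np.int64(-317), np.int64(55))]
```

View pics/e.png

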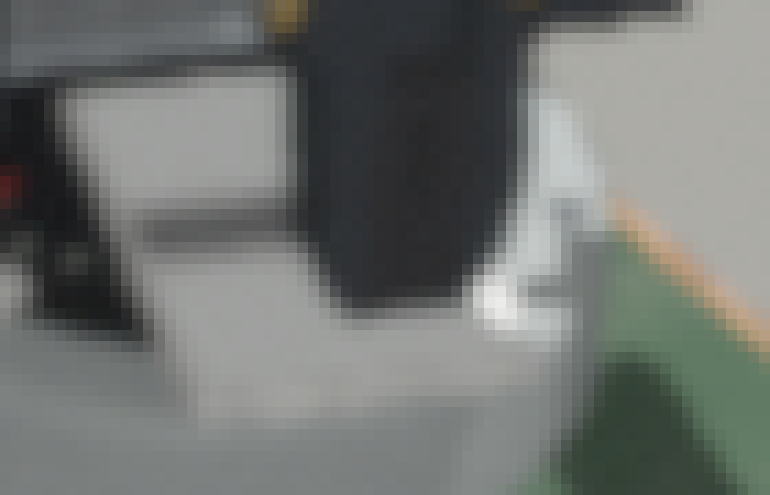

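```bash
python3 - <<'E'
from h import *
o=lambda u:((u-[240,120])*4).round(0)
h=np.array([.727,.687]);e=np.array([-h[1],h[0]]);c=np.array([456.6,-303.9])
for z in(43,60,74):
    print(z,[o(proj('scene',[*(c-9*h+l*e),z])).tolist() for l in(61,53,44,-44,-61)])
E
```

```text
43 [[332.0, 531.0], [350.0, 528.0], [369.0, 526.0], [556.0, 501.0], [591.0, 496.0]]
60 [[334.0, 501.0], [351.0, 499.0], [371.0, 496.0], [560.0, 471.0], [596.0, 467.0]]
74 [[335.0, 476.0], [353.0, 474.0], [372.0, 471.0], [563.0, 447.0], [599.0, 442.0]]
```

```bash
python3 - <<'E'
import cv2
b=cv2.imread('pics/b_scene.png'); cv2.imwrite('pics/b2.png',b[280:560,220:640].repeat(1,0))
E
```

```text
(no output)
```

View pics/b2.png

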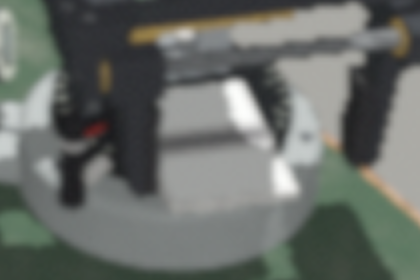

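```bash
python3 - <<'E'
from meas import *
p,d=cap('scene')
hsv=p.max(2)
for u in (304,308,312,316,320,324,330,336,342):
    print(u,[(v,*w('scene',(u,v),d[v,u]).round(0).astype(int).tolist()) for v in range(178,224,4)])
E
```

```text
304 [(178, 417, -219, 179), (182, 405, -226, 179), (186, 403, -227, 173), (190, 631, -95, 0), (194, 617, -104, 0), (198, 603, -112, -1), (202, 588, -121, 0), (206, 571, -130, 2), (210, 563, -135, -2), (214, 504, -170, 35), (218, 493, -176, 34), (222, 480, -184, 35)]
308 [(178, 420, -225, 179), (182, 408, -232, 179), (186, 397, -238, 180), (190, 386, -245, 180), (194, 385, -245, 173), (198, 391, -242, 161), (202, 408, -233, 140), (206, 578, -137, 1), (210, 502, -180, 50), (214, 490, -187, 50), (218, 483, -191, 46), (222, 484, -190, 35)]
312 [(178, 422, -232, 180), (182, 412, -237, 179), (186, 402, -243, 179), (190, 390, -250, 179), (194, 378, -257, 181), (198, 376, -258, 175), (202, 374, -259, 168), (206, 374, -259, 161), (210, 390, -251, 141), (214, 493, -194, 51), (218, 478, -202, 53), (222, 432, -228, 82)]
316 [(178, 428, -236, 178), (182, 415, -243, 179), (186, 404, -249, 179), (190, 394, -255, 179), (194, 382, -262, 180), (198, 380, -263, 174), (202, 379, -264, 168), (206, 378, -264, 160), (210, 378, -265, 153), (214, 379, -264, 144), (218, 486, -207, 50), (222, 437, -234, 81)]
3
[... 678 characters left out ...]
563, -197, 50), (202, 540, -209, 57), (206, 403, -277, 151), (210, 522, -219, 52), (214, 504, -228, 56), (218, 495, -233, 54), (222, 484, -239, 54)]
336 [(178, 436, -269, 184), (182, 432, -271, 180), (186, 421, -277, 180), (190, 411, -282, 179), (194, 412, -282, 171), (198, 562, -211, 56), (202, 412, -283, 156), (206, 408, -285, 151), (210, 531, -228, 50), (214, 512, -237, 55), (218, 499, -244, 56), (222, 486, -250, 57)]
342 [(178, 420, -287, 198), (182, 424, -286, 188), (186, 419, -289, 185), (190, 419, -289, 177), (194, 437, -282, 157), (198, 436, -283, 150), (202, 418, -291, 155), (206, 539, -236, 58), (210, 537, -238, 50), (214, 517, -248, 56), (218, 505, -254, 56), (222, 492, -260, 57)]
```

```bash
python3 - <<'E'
import cv2
b=cv2.imread('pics/d_scene.png'); cv2.imwrite('pics/d2.png',cv2.resize(b[180:520,220:600],None,fx=2,fy=1.7))
E
```

```text
(no output)
```

View pics/d2.png

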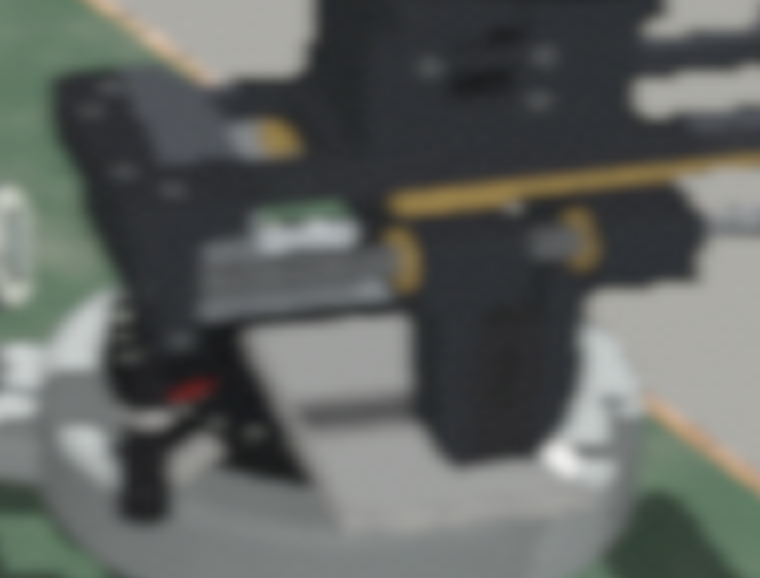

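Depth settles it. In pixels the real fingertips are at z ≈ 72-74, while the TCP reading says 41-43, so the tips are about 31 mm higher than reported. The fingers just passed over the coupon without touching, and it hasn't moved. I'll allow for that offset: back off, open, and go 30 mm lower.

```bash
python3 -m creep '[[[0,-0.003,0.0175],0.018,-1],[[0,-0.003,0.0175],0.018,-1],[[0,-0.003,0.0175],0.018,-1],[[0,-0.003,0.0175],0.018,-1],[[0,-0.003,0.0175],0.018,-1],[[0,-0.003,0.0175],0.018,-1],[[0.03,-0.003,0.0175],0.018,-1],[[0.06,-0.003,0.0175],0.018,-1],[[0.085,-0.003,0.0175],0.018,-1],[[0.085,-0.003,0.0175],0.018,-1]]'; 
python3 - <<'E'
from h import *
go((458,-300,12),-46.7)
for c in('scene',):
    p,d=cap(c); cv2.imwrite(f'pics/f.png',cv2.resize(p[150:260,280:420],None,fx=5.5,fy=5.4,interpolation=cv2.INTER_CUBIC))
E
```

```text
t: 8.95
tcp_pos: [457.6, -300.0, 15.1]
tool_rot: [1.78, 0.707, -1.781]
force: [-0.7, -0.4, 0.2]
grip_width: 1.003
t 8.95 tcp [ 457.6 -300.    15.1] yaw -46.76 row [ 0.0102  0.0009 -0.0008] turn -0.0006 F [-0.7 -0.4  0.2] g 1.003
```

View pics/f.png

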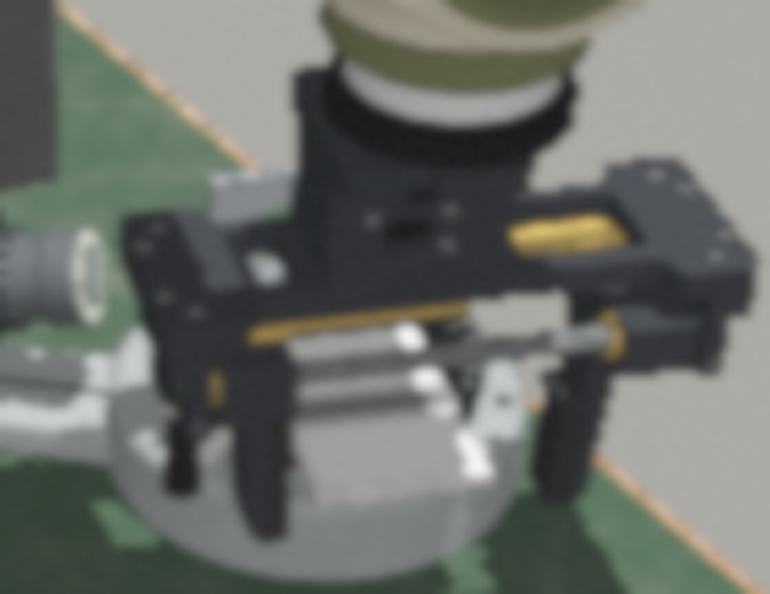

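Now the tips at (265,535) and (560,495) reach well below the coupon's near edge. Closing.

```bash
python3 -m creep '[[[0,0,0],0,1],[[0,0,0],0,1],[[0,0,0],0,1],[[0,0,0],0,1],[[0,0,0],0,1]]'; 
python3 - <<'E'
from h import *
go((458,-300,12),-45.1)
for c in('scene',):
    p,d=cap(c); cv2.imwrite(f'pics/g.png',cv2.resize(p[150:260,280:420],None,fx=5.5,fy=5.4,interpolation=cv2.INTER_CUBIC))
E
```

```text
t: 9.62
tcp_pos: [457.8, -300.2, 15.9]
tool_rot: [1.78, 0.706, -1.78]
force: [-0.9, 0.6, 1.0]
grip_width: 0.666
t 9.625 tcp [ 457.8 -300.2   15.9] yaw -46.75 row [ 0.0129  0.0001 -0.001 ] turn -0.0183 F [-0.9  0.6  1. ] g 0.666
```

View pics/g.png

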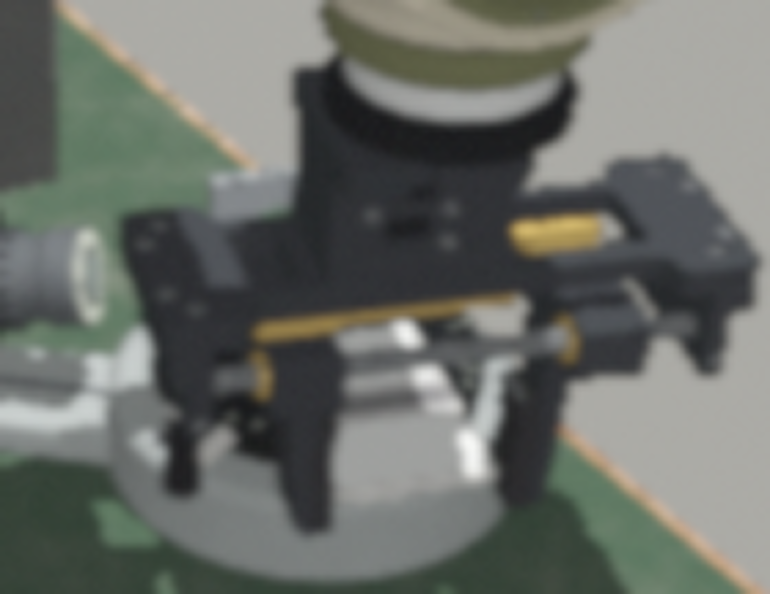

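Gripped: the opening reads 0.666, which is about 59 mm. Sliding forward to the foot while squaring up.

```bash
python3 -m creep '[[[0,0.002,-0.01],-0.01,1],[[0,0.004,-0.02],-0.018,1],[[0,0.004,-0.03],-0.018,1],[[0,0.004,-0.037],-0.018,1],[[0,0.004,-0.037],-0.018,1]]';python3 -m creep '[[[0,0,-0.005],0,1],[[0,0,-0.005],0,1]]';python3 -m creep '[[[0,0,-0.005],0,1],[[0,0,-0.005],0,1]]'
python3 - <<'E'
from h import *
go((458,-300,12),-45.1)
for c in('scene',):
    p,d=cap(c); cv2.imwrite(f'pics/h.png',cv2.resize(p[150:260,280:420],None,fx=5.5,fy=5.4,interpolation=cv2.INTER_CUBIC))
E
```

```text
t: 10.3
tcp_pos: [467.1, -293.4, 15.9]
tool_rot: [1.762, 0.727, -1.761]
force: [0.7, 0.0, 1.8]
grip_width: 0.668
t: 10.55
tcp_pos: [467.9, -292.5, 15.9]
tool_rot: [1.762, 0.727, -1.761]
force: [-1.2, -1.4, 1.7]
grip_width: 0.666
t: 10.8
tcp_pos: [469.0, -291.4, 15.9]
tool_rot: [1.762, 0.727, -1.761]
force: [-1.5, -2.2, 3.5]
grip_width: 0.665
t 10.8 tcp [ 469.  -291.4   15.9] yaw -45.13 row [ 0.0131 -0.0056  0.0461] turn -0.0004 F [-1.5 -2.2  3.5] g 0.665
```

View pics/h.png

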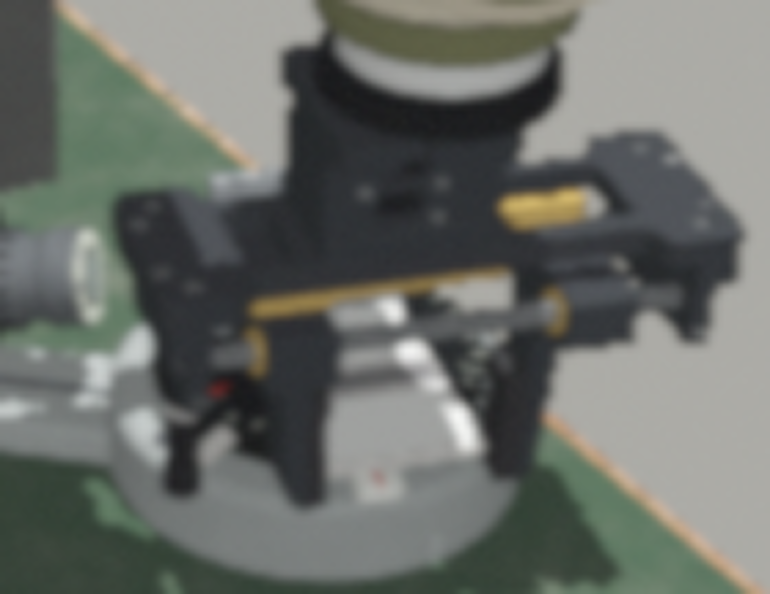

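The coupon slid forward and has uncovered the index mark at picture px (348,238). I keep going in small steps until it contacts the foot.

```bash
for i in 1 ; do python3 -m creep '[[[0,0,-0.005],0,1],[[0,0,-0.005],0,1]]';python3 -m creep '[[[0,0,-0.005],0,1],[[0,0,-0.005],0,1]]'; done
python3 - <<'E'
from h import *
go((458,-300,12),-45.1)
E
```

```text
t: 11.1
tcp_pos: [469.3, -291.1, 15.9]
tool_rot: [1.76, 0.727, -1.763]
force: [-6.2, -5.4, 3.9]
grip_width: 0.666
t: 11.35
tcp_pos: [469.5, -290.9, 15.9]
tool_rot: [1.757, 0.726, -1.765]
force: [-12.5, -11.0, 4.3]
grip_width: 0.666
t 11.35 tcp [ 469.5 -290.9   15.9] yaw -45.12 row [ 0.0132 -0.0057  0.0485] turn -0.0002 F [-12.5 -11.    4.3] g 0.666
```

Firm contact with the foot at TCP (469.3,-291.1), with about 16 N of push. Now a first small lift along the arc, to see whether the coupon pivots in the pads.

```bash
python3 -m creep '[[[-0.015,0,-0.001],0,1],[[-0.03,0,-0.003],0,1],[[-0.05,0,-0.005],0,1],[[-0.05,0,-0.005],0,1]]'
python3 - <<'E'
from meas import *
go((458,-300,12),-45.1)
p,d=cap('scene'); cv2.imwrite(f'pics/i.png',cv2.resize(p[150:260,280:420],None,fx=5.5,fy=5.4,interpolation=cv2.INTER_CUBIC))
g=p.min(2)
for u in(342,346,350,354,358,362):print(u,[w('scene',(u,v),d[v,u]).round(0).astype(int).tolist() for v in range(212,238,4)])
E
```

```text
t: 11.85
tcp_pos: [470.6, -289.6, 30.8]
tool_rot: [1.758, 0.727, -1.765]
force: [-10.5, -9.8, -0.3]
grip_width: 0.671
t 11.85 tcp [ 470.6 -289.6   30.8] yaw -45.13 row [ 0.0628 -0.005   0.054 ] turn -0.0003 F [-10.5  -9.8  -0.3] g 0.671
342 [[517, -247, 61], [502, -255, 63], [486, -263, 66], [471, -270, 69], [459, -276, 70], [473, -270, 49], [475, -270, 38]]
346 [[518, -255, 63], [505, -262, 63], [488, -270, 68], [472, -278, 71], [461, -283, 72], [479, -276, 48], [478, -277, 39]]
350 [[524, -261, 61], [508, -269, 64], [489, -278, 70], [476, -284, 71], [468, -288, 69], [484, -282, 46], [488, -280, 34]]
354 [[528, -268, 62], [511, -275, 65], [495, -283, 68], [481, -289, 70], [472, -294, 68], [493, -286, 43], [491, -287, 35]]
358 [[547, -268, 50], [514, -282, 66], [500, -289, 67], [482, -297, 72], [477, -299, 67], [500, -291, 40], [497, -293, 34]]
362 [[551, -275, 51], [537, -281, 52], [504, -295, 68], [487, -303, 72], [510, -295, 45], [512, -294, 34], [499, -300, 35]]
```

View pics/i.png

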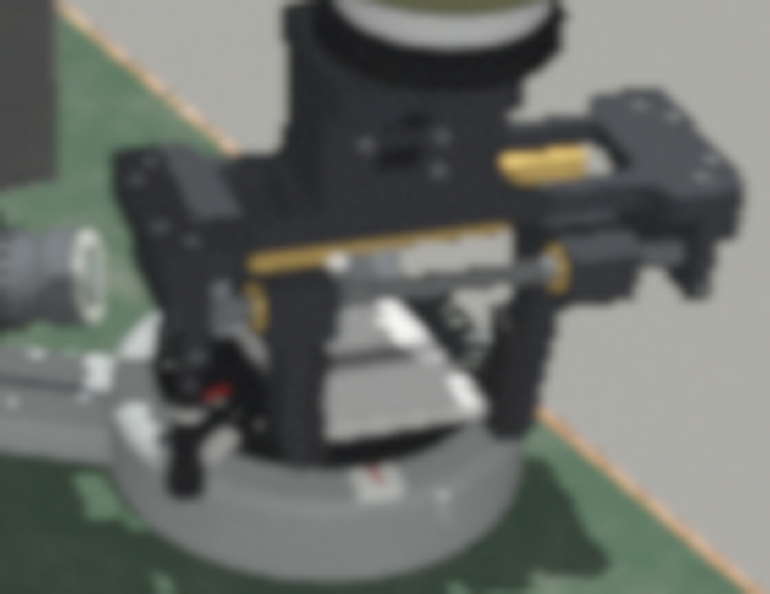

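It pivots. The coupon's top surface rises from z 61 near the frame to 72 at the near end, roughly 10° of tilt. Continuing along the arc.

```bash
python3 -m creep '[[[-0.024,0,-0.005],0,1],[[-0.048,0,-0.011],0,1],[[-0.07,0,-0.02],0,1],[[-0.092,0,-0.03],0,1],[[-0.11,0,-0.042],0,1],[[-0.13,0,-0.057],0,1],[[-0.149,0,-0.073],0,1],[[-0.149,0,-0.073],0,1]]'
python3 - <<'E'
from meas import *
go((458,-300,12),-45.1)
p,d=cap('scene'); cv2.imwrite(f'pics/j.png',cv2.resize(p[140:250,280:420],None,fx=5.5,fy=5.4,interpolation=cv2.INTER_CUBIC))
E
```

```text
t: 12.9
tcp_pos: [487.1, -272.8, 75.6]
tool_rot: [1.76, 0.728, -1.763]
force: [-6.0, -3.2, 2.2]
grip_width: 0.671
t 12.9 tcp [ 487.1 -272.8   75.6] yaw -45.11 row [ 0.2122 -0.004   0.1323] turn -0.0001 F [-6.  -3.2  2.2] g 0.671
```

View pics/j.png

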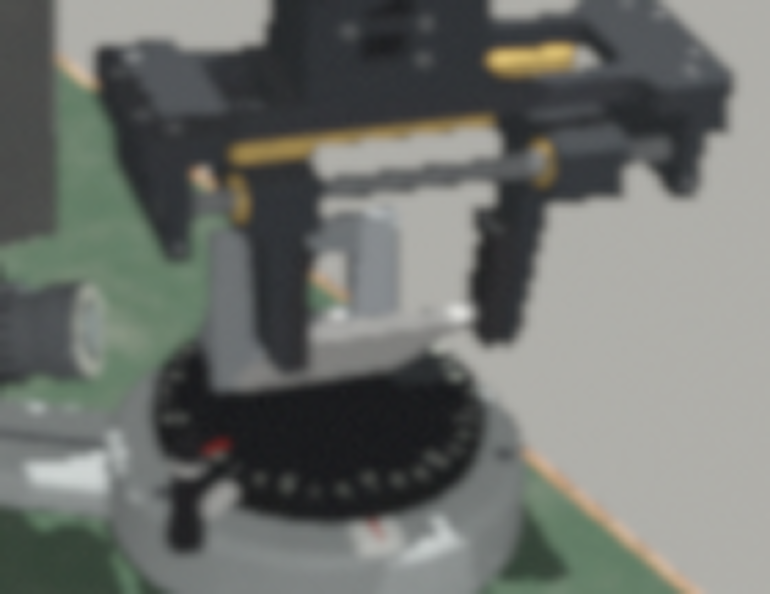

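At about 45° with low forces. Its lower edge is at px (320-358, 205-212), against the foot. Continuing to about 80°.

```bash
python3 -m creep '[[[-0.016,0,-0.018],0,1],[[-0.03,0,-0.037],0,1],[[-0.043,0,-0.057],0,1],[[-0.053,0,-0.078],0,1],[[-0.062,0,-0.1],0,1],[[-0.069,0,-0.124],0,1],[[-0.073,0,-0.148],0,1],[[-0.073,0,-0.148],0,1]]'
python3 - <<'E'
from meas import *
go((458,-300,12),-45.1)
p,d=cap('scene'); cv2.imwrite(f'pics/k.png',cv2.resize(p[140:250,280:420],None,fx=5.5,fy=5.4,interpolation=cv2.INTER_CUBIC))
E
```

```text
t: 13.95
tcp_pos: [519.5, -240.9, 97.3]
tool_rot: [1.761, 0.728, -1.761]
force: [-1.1, -0.7, -0.8]
grip_width: 0.67
t 13.95 tcp [ 519.5 -240.9   97.3] yaw -45.09 row [ 0.2843 -0.005   0.2844] turn 0.0001 F [-1.1 -0.7 -0.8] g 0.67
```

View pics/k.png

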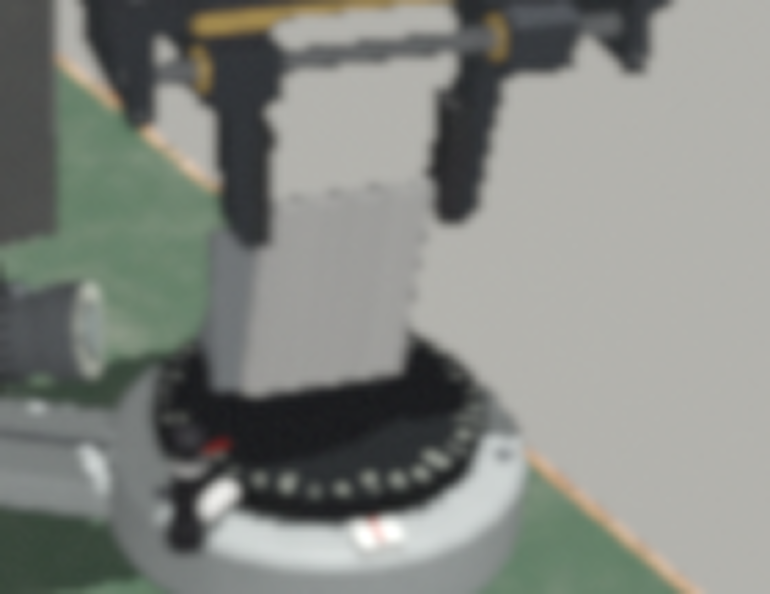

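The coupon stands near upright, its lower edge at px (320-355, 212-208) on the table. Bringing it past vertical towards the frame face.

```bash
python3 -m creep '[[[-0.002,0,-0.018],0,1],[[-0.003,0,-0.035],0,1],[[-0.003,0,-0.05],0,1],[[-0.003,0,-0.062],0,1],[[-0.003,0,-0.07],0,1],[[-0.002,0,-0.07],0,1]]'
python3 -m creep '[[[0.001,0,-0.006],0,1],[[0.001,0,-0.012],0,1],[[0.001,0,-0.012],0,1]]'
python3 - <<'E'
from meas import *
go((458,-300,12),-45.1)
p,d=cap('scene'); cv2.imwrite(f'pics/l.png',cv2.resize(p[140:250,280:420],None,fx=5.5,fy=5.4,interpolation=cv2.INTER_CUBIC))
E
```

```text
t: 14.75
tcp_pos: [534.1, -226.6, 98.1]
tool_rot: [1.761, 0.727, -1.761]
force: [-1.3, -1.7, -1.5]
grip_width: 0.667
t: 15.12
tcp_pos: [536.6, -224.1, 97.7]
tool_rot: [1.761, 0.727, -1.761]
force: [-1.5, -0.4, -0.9]
grip_width: 0.67
t 15.125 tcp [ 536.6 -224.1   97.7] yaw -45.13 row [ 0.2857 -0.0056  0.3644] turn -0.0003 F [-1.5 -0.4 -0.9] g 0.67
```

View pics/l.png

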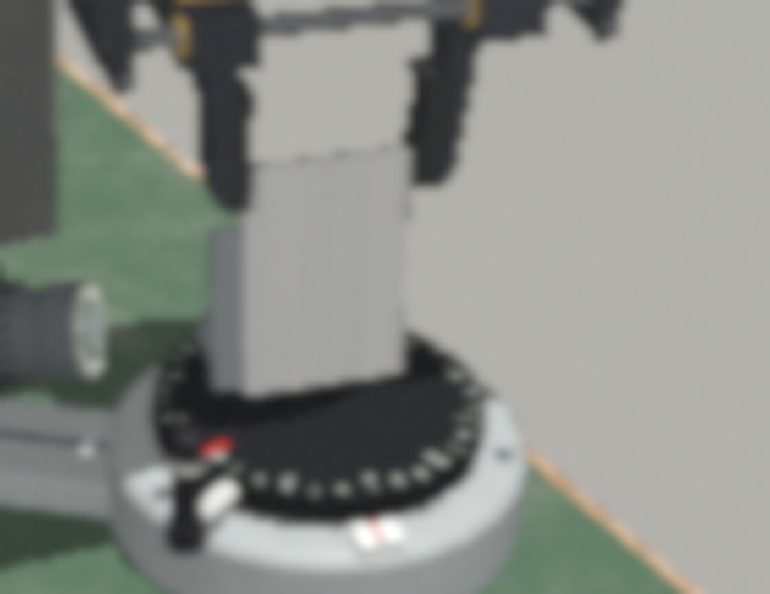

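```bash
cat >> meas.py <<'E'
def plane(roi,c='scene',save=None):
    p,d=cap(c,save); m=np.zeros(d.shape,bool); m[roi[1]:roi[3],roi[0]:roi[2]]=True
    P=pts(c,d,m); m0=np.median(P,0)
    k=np.ones(len(P),bool)
    for _ in range(6):
        mm=P[k].mean(0); n=np.linalg.svd(P[k]-mm)[2][2]; k=np.abs((P-mm)@n)<3
    n*=np.sign(n[0]); print('n',n.round(3),'heading',np.degrees(np.arctan2(n[1],n[0])).round(1),'lean back deg',np.degrees(np.arcsin(-n[2])).round(1),'cnt',k.sum(),len(P))
    hn=n[:2]/np.linalg.norm(n[:2]); print('at z=50 offset along h45.1 from foot(532.5,-227.7):',((n@mm-n[2]*50)/np.linalg.norm(n[:2])-hn@[532.5,-227.7]).round(1)); return n,mm,p,d
E
python3 -c "
from meas import *
plane((328,172,351,208))"
```

```text
n [ 0.686  0.721 -0.099] heading 46.4 lean back deg 5.7 cnt 809 825
at z=50 offset along h45.1 from foot(532.5,-227.7): -6.5
```

It leans 5.7° of the 10°, with its foot in place. I go on to about 9.5°, lower slightly, then release.

```bash
python3 -m creep '[[[0.001,0,-0.008],0,1],[[0.003,0,-0.016],0,1],[[0.004,0,-0.02],0,1],[[0.004,0,-0.02],0,1]]'
python3 -c "
from meas import *
go((458,-300,12),-45.1);plane((328,170,351,208))"
```

```text
t: 15.72
tcp_pos: [540.9, -219.8, 96.9]
tool_rot: [1.762, 0.727, -1.761]
force: [-3.6, -0.3, 4.5]
grip_width: 0.671
t 15.725 tcp [ 540.9 -219.8   96.9] yaw -45.13 row [ 0.283  -0.0056  0.3844] turn -0.0003 F [-3.6 -0.3  4.5] g 0.671
n [ 0.68   0.712 -0.173] heading 46.3 lean back deg 10.0 cnt 843 873
at z=50 offset along h45.1 from foot(532.5,-227.7): -6.9
```

Lean 10.0°, with 4.5 N of contact on the table. Releasing, then rising.

```bash
python3 -m creep '[[[0,0,-0.002],0,1],[[0,0,-0.002],0,-0.6],[[0,0,-0.002],0,-0.7],[[0,0,-0.002],0,-0.7],[[0,0,-0.002],0,-0.7],[[-0.1,0,0.03],0,-0.7],[[-0.25,0,0.1],0,-0.7],[[-0.25,0,0.2],0,-0.7],[[-0.25,0,0.2],0,-0.7]]'
python3 - <<'E'
from meas import *
go((458,-300,12),-45.1);n,m,p,d=plane((328,175,351,208))
cv2.imwrite(f'pics/m.png',cv2.resize(p[140:250,280:420],None,fx=5.5,fy=5.4,interpolation=cv2.INTER_CUBIC))
p,d=cap('top'); cv2.imwrite('pics/mt.png',cv2.resize(p[110:240,220:390],None,fx=4.5,fy=4.5,interpolation=cv2.INTER_CUBIC))
E
```

```text
t: 16.9
tcp_pos: [497.5, -263.1, 171.9]
tool_rot: [1.763, 0.725, -1.763]
force: [1.1, 0.2, -0.5]
grip_width: 0.848
t 16.9 tcp [ 497.5 -263.1  171.9] yaw -45.26 row [ 0.533  -0.0058  0.1801] turn -0.0018 F [ 1.1  0.2 -0.5] g 0.848
n [ 0.679  0.714 -0.171] heading 46.4 lean back deg 9.9 cnt 722 754
at z=50 offset along h45.1 from foot(532.5,-227.7): -6.7
```

View pics/m.png

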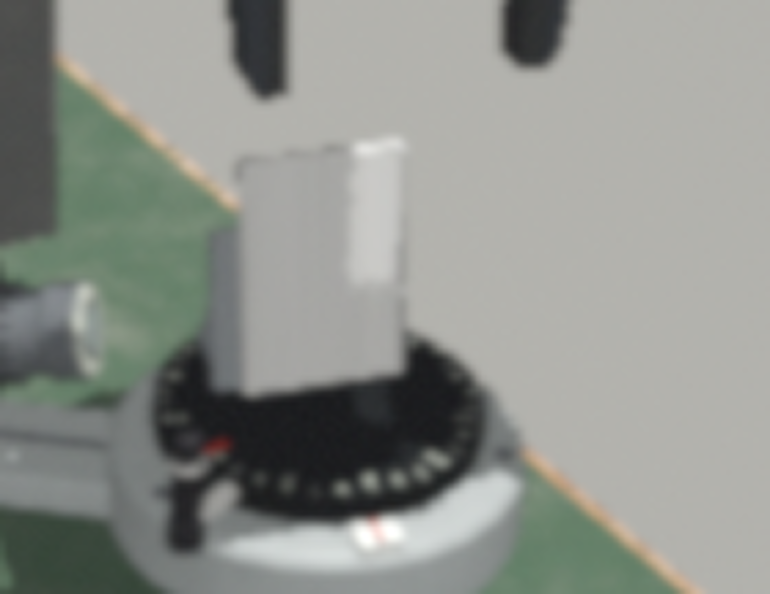

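View pics/mt.png

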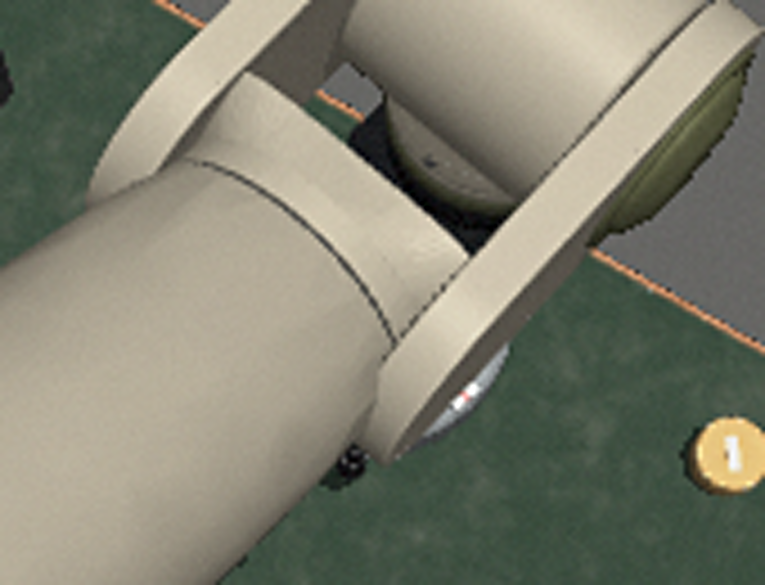

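Released and standing: lean 9.9°, foot offset unchanged. In the picture it covers the window. Next I check the lateral centring and the frame edges.

```bash
python3 - <<'E'
from meas import *
n,m,p,d=plane((328,175,351,208))
h=np.array([n[0],n[1],0]);h/=np.linalg.norm(h);h=np.array([.706,.708,0]);e=np.array([-h[1],h[0],0]); foot=np.array([532.5,-227.7,50])
mask=np.zeros(d.shape,bool);mask[160:215,300:370]=True
P=pts('scene',d,mask); on=np.abs((P-m)@n)<3
for z0,z1 in((58,75),(75,95),(95,108),(114,122),(122,134)):
    k=on&(P[:,2]>z0)&(P[:,2]<z1); t=(P[k]-foot)@e; print(z0,k.sum(),t.min().round(1),t.max().round(1), 'mid',((t.min()+t.max())/2).round(1))
    k=~on&(P[:,2]>z0)&(P[:,2]<z1)&(np.abs((P-foot)@h-7)<25); 
    if k.sum()>5: Q=P[k]-foot; print('   frame e',np.percentile(Q@e,[1,50,99]).round(1),'h',np.percentile(Q@h,[1,50,99]).round(1))
    k2=k&(((P-foot)@e)>0)
r=robot.spot_point('scene','coupon')
for q in r[:2]:print(q, proj('scene',foot+np.array([0,0,0])+h*(-3*np.cos(.1745)+45*np.sin(.1745))+np.array([0,0,45*np.cos(.1745)])))
E
```

```text
n [ 0.679  0.714 -0.173] heading 46.5 lean back deg 9.9 cnt 728 756
at z=50 offset along h45.1 from foot(532.5,-227.7): -6.8
58 217 -33.2 27.6 mid -2.8
   frame e [-27.7  31.5  36.8] h [-8.7  1.6 26.2]
75 275 -33.6 36.7 mid 1.5
   frame e [-30.5  31.3  37.2] h [-4.2  5.4 10. ]
95 179 -32.8 28.4 mid -2.2
   frame e [-23.1  31.   36.8] h [-1.5  7.4 11.5]
114 117 -32.2 27.2 mid -2.5
122 173 -32.9 27.1 mid -2.9
{'point': [342.0, 189.7], 'confidence': 0.59} [336.75365104 189.57509252]
```

```bash
python3 - <<'E'
from meas import *
h=np.array([.706,.708,0]);e=np.array([-h[1],h[0],0]); foot=np.array([532.5,-227.7,50])
up=np.array([0,0,np.cos(.1745)])+h*np.sin(.1745)
def F(y,z): return proj('scene',foot+y*e+z*up)
a=cv2.imread('pics/scene0.png')[165:225,305:370]; S=9
a=cv2.resize(a,None,fx=S,fy=S,interpolation=cv2.INTER_CUBIC)
def line(pts,col):
    q=np.array([[(F(*x)-[305,165]+.5)*S] for x in pts]).round().astype(int); cv2.polylines(a,[q],True,col,1)
line([(-35,0),(35,0),(35,62),(-35,62)],(0,0,255)); line([(-17,13),(17,13),(17,49),(-17,49)],(0,255,0))
cv2.imwrite('pics/o.png',a)
E
```

```text
(no output)
```

View pics/o.png

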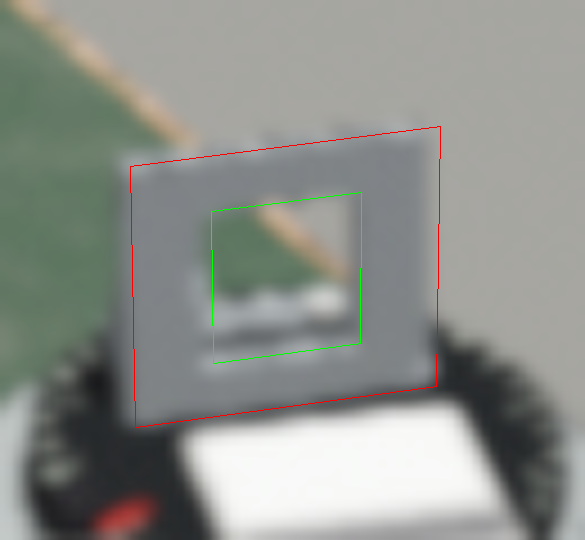

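The overlay shows the frame's true centre about 2 mm left of my estimate, while the coupon sits about 2.7 mm right of it. That leaves it roughly 4.5 mm off centre sideways. I'll regrip the top with the jaws centred on the frame, which shifts it over.

```bash
python3 -m creep '[[[0,-0.015,-0.1],0,-1],[[0,-0.015,-0.2045],0,-1],[[0,-0.015,-0.2045],0,-1],[[0.1,-0.015,-0.2045],0,-1],[[0.2,-0.015,-0.2045],0,-1],[[0.247,-0.015,-0.2045],0,-1],[[0.247,-0.015,-0.2045],0,-1],[[0.247,-0.015,-0.2045],0,-1]]'
python3 - <<'E'
from meas import *
go((537.7,-216.6,97),-45.1)
p,d=cap('scene');cv2.imwrite(f'pics/q.png',cv2.resize(p[140:250,280:420],None,fx=5.5,fy=5.4,interpolation=cv2.INTER_CUBIC))
E
```

```text
t: 18.1
tcp_pos: [539.0, -216.2, 98.5]
tool_rot: [1.762, 0.726, -1.76]
force: [-0.3, -0.9, 0.3]
grip_width: 0.997
t 18.1 tcp [ 539.  -216.2   98.5] yaw -45.14 row [ 0.005  -0.0021  0.0042] turn -0.0004 F [-0.3 -0.9  0.3] g 0.997
```

View pics/q.png

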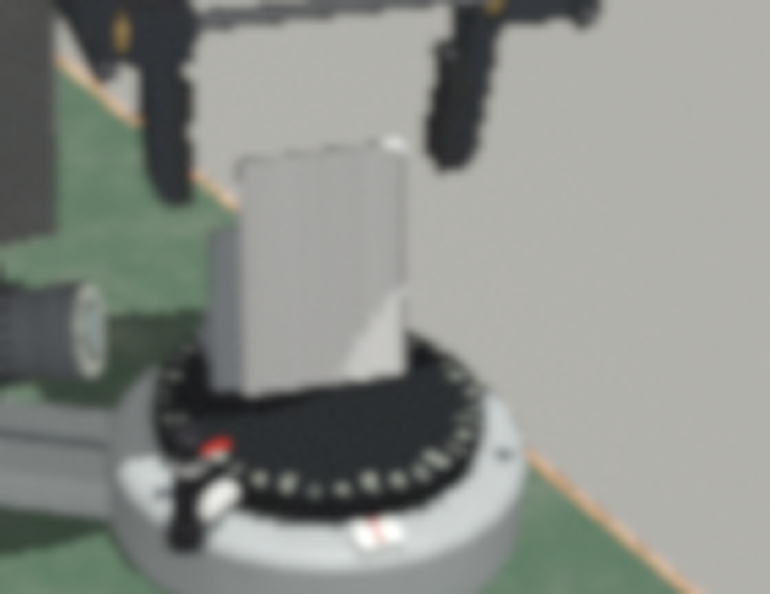

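Gaps are about 50 px on the left against 23 px on the right, so closing will move the coupon about 4.5 mm left.

```bash
python3 -m creep '[[[0,0,0],0,-0.2],[[0,0,0],0,-0.25],[[0,0,0],0,-0.3],[[0,0,0],0,-0.35],[[0,0,0],0,0],[[0,0,0],0,0]]'
python3 - <<'E'
from meas import *
go((537.7,-216.6,97),-45.1);n,m,p,d=plane((325,175,348,205))
cv2.imwrite(f'pics/r.png',cv2.resize(p[140:250,280:420],None,fx=5.5,fy=5.4,interpolation=cv2.INTER_CUBIC))
E
```

```text
t: 18.9
tcp_pos: [539.1, -216.1, 97.9]
tool_rot: [1.762, 0.726, -1.76]
force: [2.4, -2.6, 3.8]
grip_width: 0.671
t 18.9 tcp [ 539.1 -216.1   97.9] yaw -45.14 row [ 0.0028 -0.002   0.0045] turn -0.0004 F [ 2.4 -2.6  3.8] g 0.671
n [ 0.683  0.708 -0.178] heading 46.0 lean back deg 10.2 cnt 674 689
at z=50 offset along h45.1 from foot(532.5,-227.7): -7.0
```

View pics/r.png

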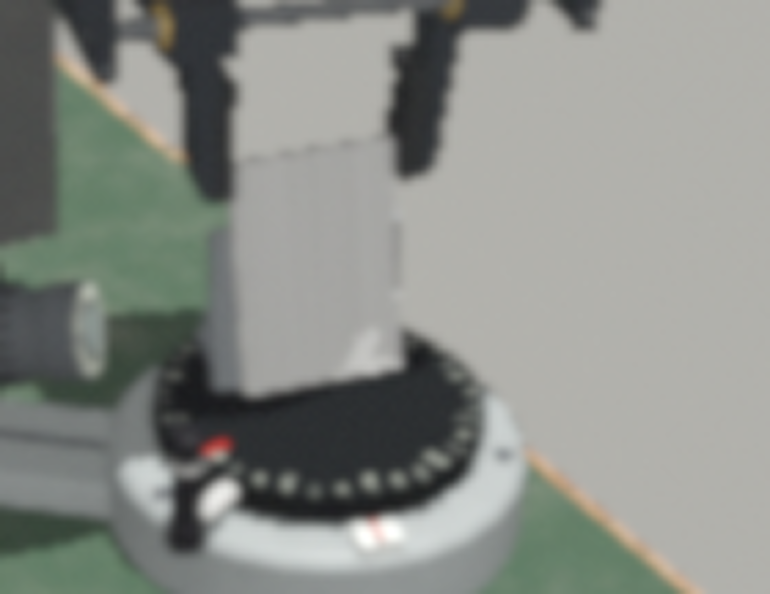

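The top followed, but the bottom edge stuck by friction. I grip fully, lift about 4 mm so the coupon straightens in the pads, and set it down again.

```bash
python3 -m creep '[[[0,0,0],0,1],[[0,0,0],0,1],[[-0.007,0,0],0,1],[[-0.016,0,-0.001],0,1],[[-0.016,0,-0.001],0,1],[[-0.016,0,-0.001],0,1]]'
python3 - <<'E'
from meas import *
go((537.7,-216.6,97),-45.1);n,m,p,d=plane((325,175,346,200))
cv2.imwrite(f'pics/s.png',cv2.resize(p[140:250,280:420],None,fx=5.5,fy=5.4,interpolation=cv2.INTER_CUBIC))
E
```

```text
t: 19.7
tcp_pos: [538.5, -215.3, 101.9]
tool_rot: [1.761, 0.728, -1.762]
force: [0.1, -0.7, -1.6]
grip_width: 0.669
t 19.7 tcp [ 538.5 -215.3  101.9] yaw -45.13 row [0.0164 0.0013 0.005 ] turn -0.0004 F [ 0.1 -0.7 -1.6] g 0.669
n [ 0.678  0.716 -0.165] heading 46.5 lean back deg 9.5 cnt 510 524
at z=50 offset along h45.1 from foot(532.5,-227.7): -6.6
```

View pics/s.png

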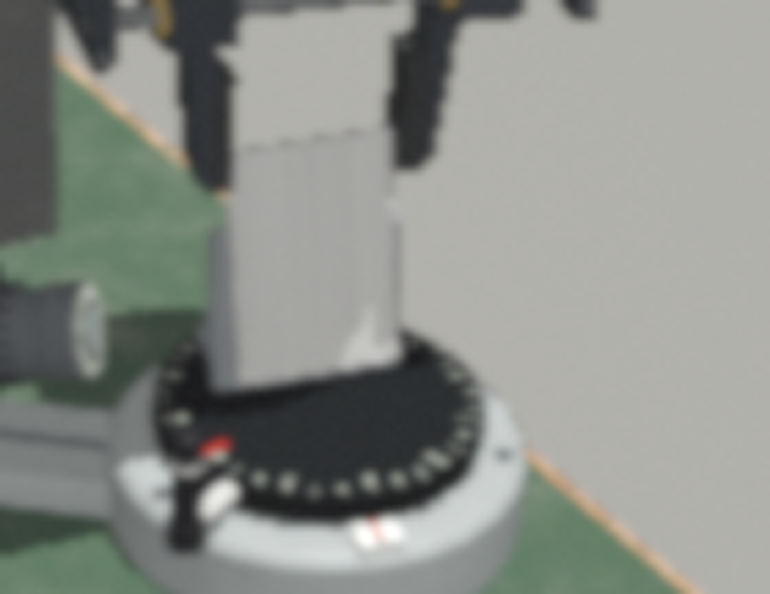

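```bash
python3 -m creep '[[[0.006,0,0],0,1],[[0.012,0,0],0,1],[[0.016,0,0],0,1],[[0.016,0,0],0,1],[[0.016,0,0],0,1]]'
python3 -m creep '[[[0,0,0],0,-0.7],[[0,0,0],0,-1],[[0,0,0],0,-1],[[0,0,0],0,-1],[[-0.2,0,0.01],0,-1],[[-0.3,0,0.15],0,-1],[[-0.3,0,0.25],0,-1],[[-0.3,0,0.25],0,-1]]'
cat > ov.py <<'E'
from meas import *
import sys
n,m,p,d=plane((325,175,348,205))
h=np.array([.706,.708,0]);e=np.array([-h[1],h[0],0]); foot=np.array([532.5,-227.7,50])+2*e
up=np.array([0,0,np.cos(.1745)])+h*np.sin(.1745); nn=h*np.cos(.1745)-np.array([0,0,np.sin(.1745)])
S=8; a=cv2.resize(p[145:220,300:375],None,fx=S,fy=S,interpolation=cv2.INTER_CUBIC)
def line(pts,col):
    q=np.array([[(proj('scene',foot+y*e+z*up+x*nn)-[300,145]+.5)*S] for x,y,z in pts]).round().astype(int); cv2.polylines(a,[q],True,col,1)
line([(0,-35,0),(0,35,0),(0,35,62),(0,-35,62)],(0,0,255)); line([(-6,-30,0),(-6,30,0),(-6,30,90),(-6,-30,90)],(0,255,0))
cv2.imwrite('pics/'+sys.argv[1],a)
mask=np.zeros(d.shape,bool);mask[150:215,300:370]=True
P=pts('scene',d,mask); on=np.abs((P-m)@n)<3
for z0,z1 in((58,75),(75,95),(95,110),(115,125),(125,134)):
    k=on&(P[:,2]>z0)&(P[:,2]<z1); t=(P[k]-foot)@e; t=np.percentile(t,[2,98]);print(z0,k.sum(),t.round(1),t.mean().round(1))
go((0,0,0))
E
python3 ov.py t.png
```

```text
t: 20.38
tcp_pos: [538.8, -215.7, 97.8]
tool_rot: [1.761, 0.727, -1.761]
force: [-2.3, -1.2, 4.1]
grip_width: 0.668
t: 21.38
tcp_pos: [484.8, -269.4, 187.8]
tool_rot: [1.763, 0.725, -1.763]
force: [-0.3, -0.6, -0.1]
grip_width: 1.001
n [ 0.683  0.711 -0.168] heading 46.1 lean back deg 9.7 cnt 666 688
at z=50 offset along h45.1 from foot(532.5,-227.7): -6.6
58 218 [-32.   25.6] -3.2
75 264 [-31.9  25.4] -3.2
95 202 [-31.1  25. ] -3.0
115 139 [-31.7  25.1] -3.3
125 137 [-31.5  26.2] -2.7
t 21.425 tcp [ 485.4 -268.6  187.4] yaw -45.22 row [ 0.6248 -1.7753  0.518 ] turn None F [0.2 0.8 0.2] g 1.002
```

View pics/t.png

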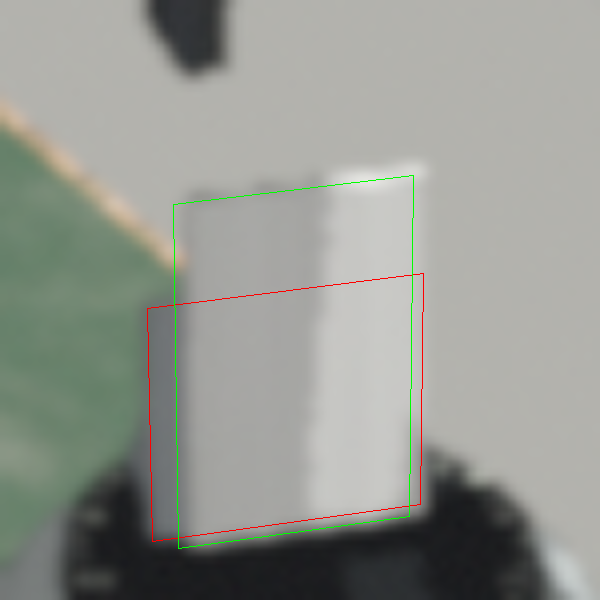

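The coupon is straight in-plane and flat (lean 9.7°), but still 3 mm right of centre. There is plenty of time, so I regrip, lift a little, shift 3 mm left while held, and set it down.

```bash
python3 -m creep '[[[0,0,-0.15],0,-1],[[0,0,-0.2505],0,-1],[[0.1,0,-0.2505],0,-1],[[0.22,0,-0.2505],0,-1],[[0.298,0,-0.2505],0,-1],[[0.298,0,-0.2505],0,-1],[[0.298,0,-0.2505],0,0],[[0.298,0,-0.2505],0,1],[[0.298,0,-0.2505],0,1],[[0.298,0,-0.2505],0,1]]'
python3 -m creep '[[[0,0,0],0,1],[[-0.01,0,0],0,1],[[-0.015,-0.005,0],0,1],[[-0.015,-0.01,-0.001],0,1],[[-0.015,-0.011,-0.001],0,1],[[-0.015,-0.011,-0.001],0,1]]'
python3 ov.py u.png
```

```text
t: 22.68
tcp_pos: [539.5, -215.8, 98.9]
tool_rot: [1.762, 0.725, -1.76]
force: [1.5, 0.1, 3.3]
grip_width: 0.669
t: 23.42
tcp_pos: [536.7, -212.8, 102.4]
tool_rot: [1.761, 0.728, -1.762]
force: [-0.4, -0.4, -2.8]
grip_width: 0.671
n [ 0.686  0.707 -0.174] heading 45.9 lean back deg 10.0 cnt 655 685
at z=50 offset along h45.1 from foot(532.5,-227.7): -7.0
58 227 [-28.3  30.2] 1.0
75 266 [-27.8  31. ] 1.6
95 207 [-25.6  31.5] 2.9
115 136 [-25.   31.9] 3.4
125 131 [-25.8  33. ] 3.6
t 23.475 tcp [ 536.7 -212.8  102.5] yaw -45.14 row [ 0.342  -1.7648  0.7676] turn None F [ 0.6 -0.9 -1.6] g 0.667
```

View pics/u.png

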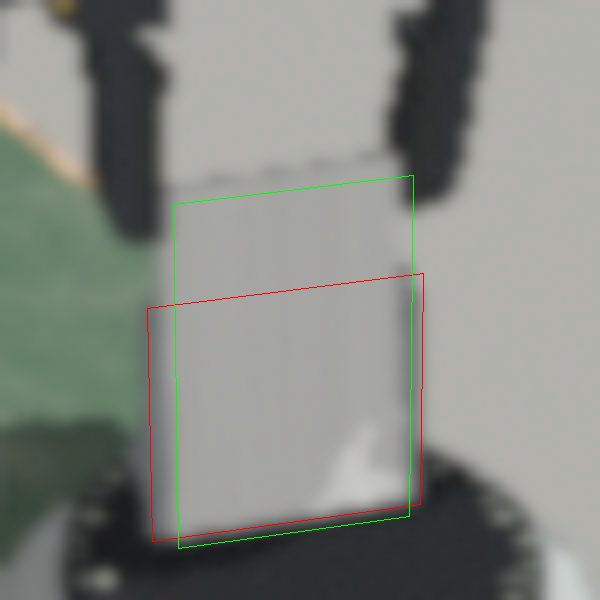

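```bash
python3 -m creep '[[[0,0.003,0],0,1],[[0.004,0.005,0],0,1],[[0.01,0.005,0],0,1],[[0.014,0.005,0],0,1],[[0.014,0.005,0],0,1],[[0.014,0.005,0],0,0.2]]'
python3 -m creep '[[[0,0,0],0,-0.5],[[0,0,0],0,-1],[[0,0,0],0,-1],[[0,0,0],0,-1],[[-0.2,0,0.01],0,-1],[[-0.3,0,0.15],0,-1],[[-0.3,0,0.25],0,-1],[[-0.3,0,0.25],0,-1]]'
python3 ov.py v.png
```

```text
t: 24.22
tcp_pos: [538.0, -214.2, 98.8]
tool_rot: [1.762, 0.726, -1.761]
force: [-1.1, -1.2, 4.3]
grip_width: 0.668
t: 25.22
tcp_pos: [483.8, -267.8, 188.6]
tool_rot: [1.763, 0.725, -1.763]
force: [0.5, 0.6, 0.8]
grip_width: 1.0
n [ 0.672  0.72  -0.176] heading 47.0 lean back deg 10.1 cnt 663 688
at z=50 offset along h45.1 from foot(532.5,-227.7): -6.9
58 217 [-30.2  28.1] -1.1
75 280 [-30.1  28.4] -0.8
95 200 [-29.7  28.8] -0.4
115 141 [-28.5  28.5] 0.0
125 131 [-29.4  28.4] -0.5
t 25.275 tcp [ 484.5 -267.   188.3] yaw -45.22 row [ 0.628  -1.7691  0.5194] turn None F [-0.3  0.5  0.9] g 1.002
```

View pics/v.png

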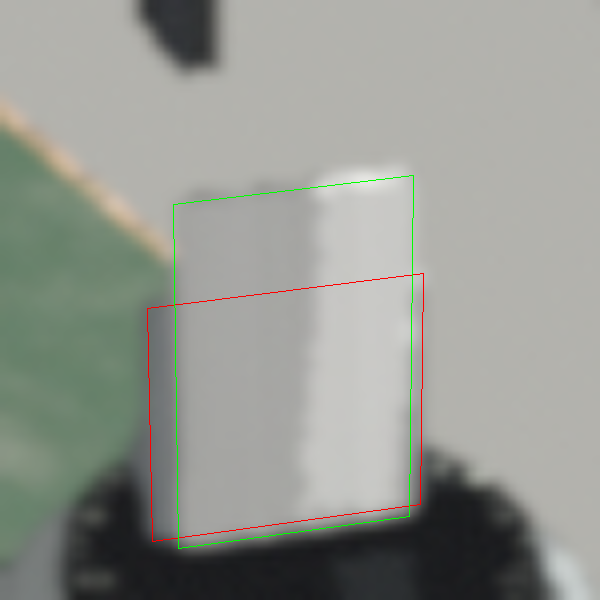

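Centred within 1 mm, upright in-plane, lean 10.1°. Now a gentle push with closed fingers at mid height, to make sure it is seated flat against the face.

```bash
python3 -m creep '[[[0,0.01,-0.02],0,1],[[0,0.01,-0.05],0,1],[[0,0.01,-0.05],0,1],[[0.1,0.01,-0.05],0,1],[[0.2,0.01,-0.1],0,1],[[0.35,0.01,-0.15],0,1],[[0.44,0.01,-0.155],0,1],[[0.44,0.01,-0.155],0,1],[[0.44,0.01,-0.155],0,1]]'
python3 -m creep '[[[0,0,-0.01],0,1],[[0,0,-0.017],0,1],[[0,0,-0.017],0,1]]'
python3 -m creep '[[[0,0,-0.007],0,1],[[0,0,-0.007],0,1]]'
```

```text
t: 26.4
tcp_pos: [520.3, -236.5, 57.6]
tool_rot: [1.762, 0.726, -1.76]
force: [-0.2, 0.2, 0.5]
grip_width: 0.011
t: 26.78
tcp_pos: [523.6, -232.5, 56.8]
tool_rot: [1.762, 0.727, -1.761]
force: [0.3, -0.0, 0.4]
grip_width: 0.004
t: 27.02
tcp_pos: [524.4, -231.7, 56.4]
tool_rot: [1.76, 0.727, -1.763]
force: [-2.5, -3.2, 2.6]
grip_width: 0.006
```

```bash
python3 -m creep '[[[0,0,-0.005],0,1],[[0,0,-0.005],0,1]]'
python3 ov.py x.png
python3 -m creep '[[[0,0,0.02],0,1],[[0,0,0.1],0,1],[[0,0,0.2],0,1],[[-0.1,0,0.3],0,1],[[-0.25,0,0.3],0,1],[[-0.25,0,0.3],0,1]]'
python3 ov.py y.png
python3 - <<'E'
from h import *
p,d=cap('top'); cv2.imwrite('pics/yt.png',cv2.resize(p[110:240,220:390],None,fx=4.5,fy=4.5,interpolation=cv2.INTER_CUBIC))
E
```

```text
t: 27.28
tcp_pos: [524.5, -231.5, 56.5]
tool_rot: [1.758, 0.726, -1.765]
force: [-9.0, -7.0, 2.5]
grip_width: 0.005
n [0.901 0.323 0.288] heading 19.7 lean back deg -16.7 cnt 228 687
at z=50 offset along h45.1 from foot(532.5,-227.7): 3.1
58 56 [-20.7   4.4] -8.2
75 75 [-5.5 34.7] 14.6
95 74 [-15.6  34.7] 9.6
115 31 [-11.7  15.3] 1.8
125 30 [-2.6 16.6] 7.0
t 27.325 tcp [ 524.5 -231.5   56.5] yaw -45.14 row [ 0.1918 -1.7802  0.6943] turn None F [-8.9 -7.6  1.6] g 0.004
t: 28.08
tcp_pos: [463.2, -294.7, 134.3]
tool_rot: [1.763, 0.721, -1.757]
force: [-0.2, 0.2, 0.0]
grip_width: 0.005
n [ 0.679  0.713 -0.175] heading 46.4 lean back deg 10.1 cnt 661 687
at z=50 offset along h45.1 from foot(532.5,-227.7): -6.9
58 223 [-30.1  27.9] -1.1
75 275 [-30.2  28.7] -0.8
95 205 [-28.5  28.9] 0.2
115 133 [-23.9  28.5] 2.3
125 116 [-22.2  28.3] 3.1
t 28.125 tcp [ 462.5 -293.8  132.3] yaw -45.15 row [ 0.436  -1.7827  0.4023] turn None F [-1.2 -0.4 -0.7] g 0.002
```

View pics/y.png

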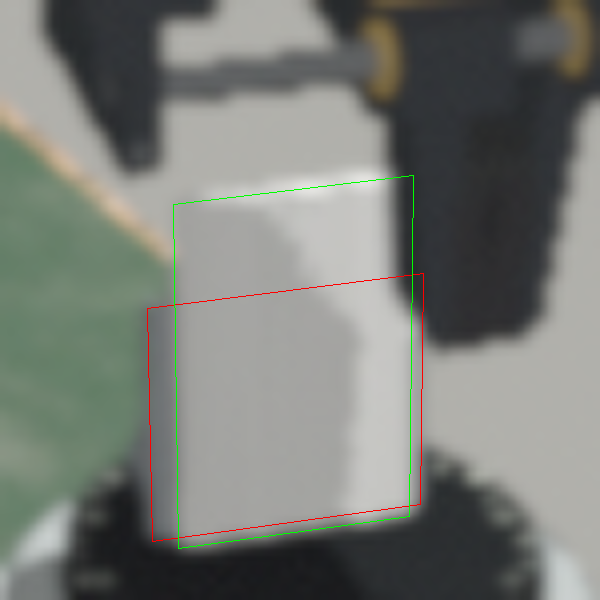

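View pics/yt.png

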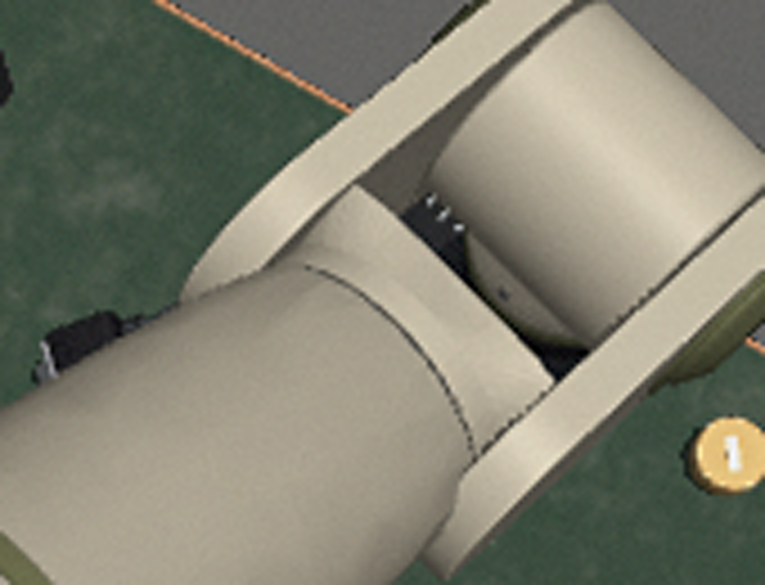

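The coupon is seated: lean 10.1°, and the overlay matches. For the turn I need the axis, post, pointer and index positions, so I fit the table circles in the unobstructed first pictures.

```bash
cat > circ.py <<'E'
from meas import *
from scipy.optimize import minimize
def projv(cam,P):
    f,cx,cy,T=K(cam); q=(np.c_[P,np.ones(len(P))]@np.linalg.inv(T).T); return np.c_[cx+f*q[:,0]/q[:,2],cy+f*q[:,1]/q[:,2]]
def fit(cam,img):
    g=cv2.GaussianBlur(cv2.cvtColor(img,cv2.COLOR_BGR2GRAY).astype(np.float32),(0,0),1.0)
    t=np.linspace(0,2*np.pi,720,endpoint=False)
    def I(C,r,z):
        q=projv(cam,np.c_[C[0]+r*np.cos(t),C[1]+r*np.sin(t),np.full(len(t),z)]).astype(np.float32)
        return cv2.remap(g,q[:,0][None],q[:,1][None],cv2.INTER_LINEAR)[0]
    best=[]
    for x in np.arange(505,532,1):
        for y in np.arange(-250,-225,1):
            s=0
            a=I((x,y),62.5,50)-I((x,y),57.5,50); s1=np.clip(a,-20,60).mean()   # grey outside brighter than black
            b=I((x,y),73.5,34)-I((x,y),78.5,34); s2=np.clip(b,-20,60).mean()
            best.append((s1+s2,s1,s2,x,y))
    best.sort(reverse=True); return best[:3], max(best,key=lambda q:q[2])
E
python3 - <<'E'
from circ import *
print(fit('top',cv2.imread('pics/top0.png')))
print(fit('scene',cv2.imread('pics/scene0.png')))
p=cv2.imread('pics/scene0.png')
p2,d2=cap('scene','z0.png')
for nm,q in(('0',p),('now',p2)):
    hsv=cv2.cvtColor(q,cv2.COLOR_BGR2HSV);red=(hsv[...,1]>110)&((hsv[...,0]<10)|(hsv[...,0]>170))
    v,u=np.where(red);k=(u>300)&(u<380)&(v>200)&(v<250)
    print(nm,[(int(a),int(b),*onz('scene',(a,b),50)[:2].round(0)) for a,b in zip(u[k],v[k])])
for n in('index_mark','pointer','post_top'):
    for q in robot.spot_point('scene',n)[:2]:
        u=q['point'];print(n,round(q['confidence'],2),np.round(u,1),onz('scene',u,dict(index_mark=39,pointer=50,post_top=85)[n])[:2].round(1))
E
```

```text
([(np.float32(88.79528), np.float32(47.853027), np.float32(40.942253), np.int64(522), np.int64(-235)), (np.float32(86.48862), np.float32(46.678352), np.float32(39.81027), np.int64(521), np.int64(-235)), (np.float32(86.45167), np.float32(48.357464), np.float32(38.094204), np.int64(522), np.int64(-234))], (np.float32(86.28134), np.float32(44.92971), np.float32(41.35163), np.int64(522), np.int64(-236)))Traceback (most recent call last):
  File "<stdin>", line 3, in <module>
  File "circ.py", line 15, in fit
    a=I((x,y),62.5,50)-I((x,y),57.5,50); s1=np.clip(a,-20,60).mean()   # grey outside brighter than black
                       ~^^^^^^^^^^^^^^^
  File "circ.py", line 9, in I
    q=projv(cam,np.c_[C[0]+r*np.cos(t),C[1]+r*np.sin(t),np.full(len(t),z)]).astype(np.float32)
      ~~~~~^^^^^^^^^^^^^^^^^^^^^^^^^^^^^^^^^^^^^^^^^^^^^^^^^^^^^^^^^^^^^^^^
  File "circ.py", line 4, in projv
    f,cx,cy,T=K(cam); q=(np.c_[P,np.ones(len(P))]@np.linalg.inv(T).T); return np.c_[cx+f*q[:,0]/q[:,2],cy+f*q[:,1]/q[:,2]]
              ~^^^^^
  File "h.py", line 9, in K
    i=robot.camera_info(cam); f=210/np.tan(np.radians(i['vertical_fov'])/2)
ValueError: time passes only in moves, steps and waits
```

```bash
sed -i 's/^def K(cam):/import functools\n@functools.lru_cache(None)\ndef K(cam):/' h.py
cat > dd.py <<'E'
from circ import *
print(fit('scene',cv2.imread('pics/scene0.png')))
p=cv2.imread('pics/scene0.png')
p2,d2=cap('scene','z0.png')
for nm,q in(('0',p),('now',p2)):
    hsv=cv2.cvtColor(q,cv2.COLOR_BGR2HSV);red=(hsv[...,1]>110)&((hsv[...,0]<10)|(hsv[...,0]>170))
    v,u=np.where(red);k=(u>300)&(u<380)&(v>200)&(v<250)
    print(nm,[(int(a),int(b),*onz('scene',(a,b),50)[:2].round(0)) for a,b in zip(u[k],v[k])])
for n in('index_mark','pointer','post_top'):
    for q in robot.spot_point('scene',n)[:2]:
        u=q['point'];print(n,round(q['confidence'],2),np.round(u,1),onz('scene',u,dict(index_mark=39,pointer=50,post_top=85)[n])[:2].round(1))
st()
E
python3 dd.py
```

```text
([(np.float32(30.924702), np.float32(22.07614), np.float32(8.848561), np.int64(517), np.int64(-238)), (np.float32(30.796648), np.float32(21.411543), np.float32(9.385105), np.int64(518), np.int64(-238)), (np.float32(30.711098), np.float32(21.108225), np.float32(9.602873), np.int64(518), np.int64(-237))], (np.float32(23.441086), np.float32(11.490193), np.float32(11.950892), np.int64(530), np.int64(-236)))
0 [(319, 220, np.float64(483.0), np.float64(-215.0)), (320, 220, np.float64(484.0), np.float64(-217.0)), (321, 220, np.float64(485.0), np.float64(-219.0)), (317, 221, np.float64(478.0), np.float64(-214.0)), (318, 221, np.float64(479.0), np.float64(-215.0)), (319, 221, np.float64(480.0), np.float64(-217.0)), (320, 221, np.float64(481.0), np.float64(-219.0)), (321, 221, np.float64(482.0), np.float64(-220.0)), (316, 222, np.float64(474.0), np.float64(-214.0)), (317, 222, np.float64(475.0), np.float64(-215.0)), (318, 222, np.float64(477.0), np.float64(-217.0)), (319, 222, np.float64(478.0), np.float64(-219.0)), (320, 222, np.float64(479.0), np.float64(-220.0)), (321, 222, np.float64(480.0
[... 462 characters left out ...]
.0), np.float64(-220.0)), (317, 222, np.float64(475.0), np.float64(-215.0)), (318, 222, np.float64(477.0), np.float64(-217.0)), (319, 222, np.float64(478.0), np.float64(-219.0)), (320, 222, np.float64(479.0), np.float64(-220.0)), (321, 222, np.float64(480.0), np.float64(-222.0)), (317, 223, np.float64(473.0), np.float64(-217.0)), (318, 223, np.float64(474.0), np.float64(-219.0))]
index_mark 0.95 [344.7 237.9] [ 471.8 -277.2]
pointer 0.87 [314.8 226. ] [ 462.  -218.1]
post_top 0.8 [313.1 216. ] [ 445.4 -222.9]
28.375 [ 461.9 -293.   130.2] [[-0.002, 0.706, -0.708], [0.002, -0.708, -0.706], [-1.0, -0.002, -0.0]] [ 0.3 -0.7 -0.2] 0.0069832538415960915 [-0.782  0.445  1.431  0.     1.268  0.006]
```

Axis at about (519.5,-236.5); post at about (438,-226), heading about 174° from the axis; turn needed about 62° counter-clockwise. I'll pinch the post with the jaws tangential to the circle. The tip offset is allowed for, and the gripper body clears both camera and coupon. First I go over the post and look.

```bash
python3 -m creep '[[[0,-0.1,-0.05],0.1,0],[[0,-0.2155,-0.107],0.2,0],[[0,-0.2155,-0.107],0.3,0],[[0,-0.2155,-0.107],0.42,0],[[0,-0.2155,-0.107],0.567,0],[[0,-0.2155,-0.107],0.567,0],[[0,-0.2155,-0.107],0.567,0]]'
python3 - <<'E'
from meas import *
go((439,-224.5,32),-96)
p,d=cap('scene');cv2.imwrite(f'pics/aa.png',cv2.resize(p[130:260,260:420],None,fx=4.8,fy=4.6,interpolation=cv2.INTER_CUBIC))
E
```

```text
t: 29.25
tcp_pos: [439.2, -224.8, 130.8]
tool_rot: [-2.165, 0.115, 2.167]
force: [0.5, -0.3, -0.6]
grip_width: 0.502
t 29.25 tcp [ 439.2 -224.8  130.8] yaw -96.12 row [ 0.3293 -0.0006  0.0004] turn -0.0013 F [ 0.5 -0.3 -0.6] g 0.502
```

View pics/aa.png

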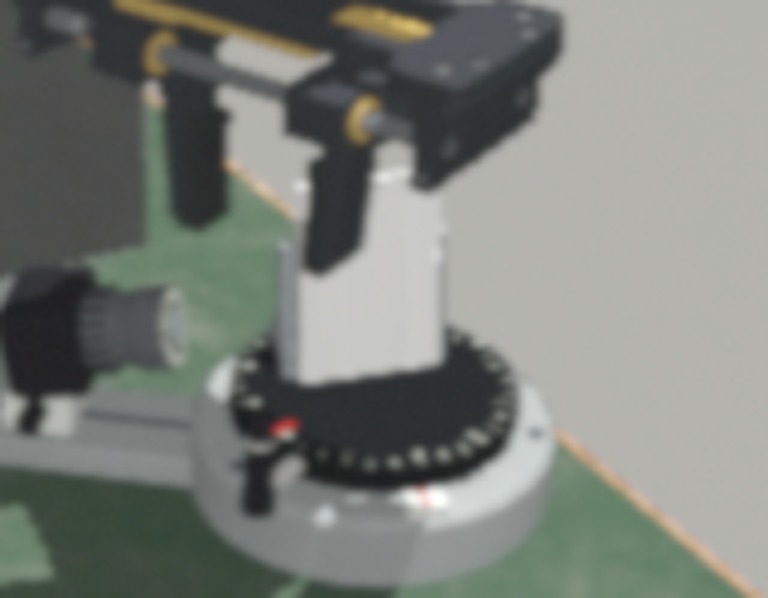

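Predicted tips after the descent straddle the post at picture (262,455). Going down and pinching.

```bash
python3 -m creep '[[[0.12,0,0],0,0],[[0.24,0,0],0,0],[[0.32,0,0],0,0],[[0.328,0,0],0,0],[[0.328,0,0],0,0]]'
python3 - <<'E'
from meas import *
go((439,-224.5,32),-96)
p,d=cap('scene');cv2.imwrite(f'pics/ab.png',cv2.resize(p[130:260,260:420],None,fx=4.8,fy=4.6,interpolation=cv2.INTER_CUBIC))
E
```

```text
t: 29.92
tcp_pos: [439.6, -225.3, 33.5]
tool_rot: [-2.167, 0.117, 2.166]
force: [-1.5, 0.2, 0.5]
grip_width: 0.499
t 29.925 tcp [ 439.6 -225.3   33.5] yaw -96.14 row [ 0.0051 -0.0023  0.0023] turn -0.0015 F [-1.5  0.2  0.5] g 0.499
```

View pics/ab.png

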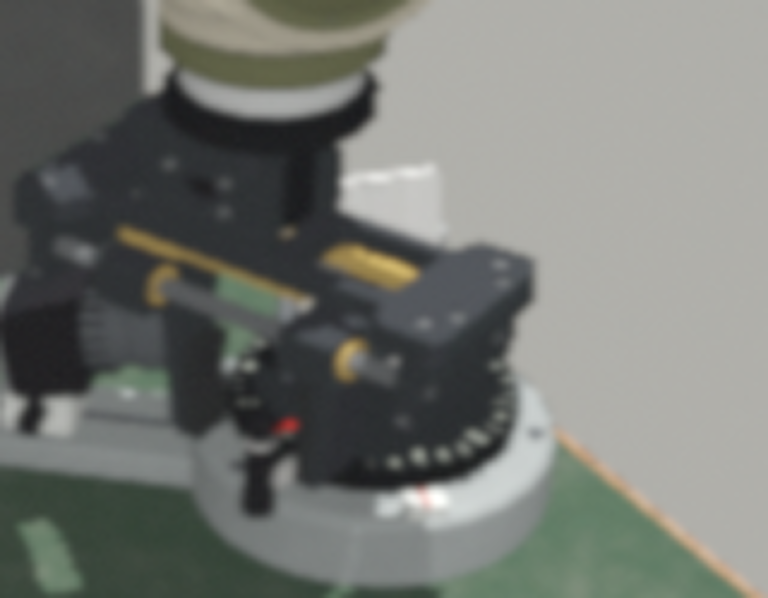

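```bash
python3 - <<'E'
from meas import *
p,d=cap('scene')
for u in (297,300,303,306,309,312,314,316,318,321,324,327): print(u,[(v,*w('scene',(u,v),d[v,u]).round(0).astype(int).tolist()) for v in range(214,244,3)])
cv2.imwrite('pics/ac.png',cv2.resize(p[200:250,290:350],None,fx=12,fy=12,interpolation=cv2.INTER_CUBIC))
E
```

```text
297 [(214, 434, -196, 87), (217, 433, -196, 80), (220, 432, -197, 75), (223, 432, -197, 67), (226, 482, -167, 18), (229, 475, -170, 16), (232, 473, -172, 10), (235, 474, -172, 2), (238, 467, -176, 0), (241, 459, -181, 0)]
300 [(214, 435, -201, 88), (217, 435, -201, 81), (220, 434, -202, 75), (223, 435, -201, 67), (226, 474, -179, 27), (229, 473, -179, 20), (232, 474, -179, 12), (235, 472, -180, 6), (238, 471, -181, 0), (241, 462, -186, 1)]
303 [(214, 440, -205, 86), (217, 438, -206, 81), (220, 437, -206, 75), (223, 437, -207, 68), (226, 469, -188, 34), (229, 464, -191, 31), (232, 460, -194, 28), (235, 459, -194, 21), (238, 459, -195, 14), (241, 460, -194, 5)]
306 [(214, 448, -206, 82), (217, 448, -206, 75), (220, 449, -206, 68), (223, 482, -187, 33), (226, 472, -193, 34), (229, 461, -200, 36), (232, 456, -203, 34), (235, 454, -204, 27), (238, 455, -203, 20), (241, 455, -203, 12)]
309 [(214, 490, -189, 50), (217, 482, -194, 50), (220, 476, -197, 47), (223, 477, -197, 39), (226, 475, -198, 34), (229, 467, -203, 34), (232, 457, -209, 35), (235, 452, -212, 32), (238, 452, -212, 25), (241
[... 897 characters left out ...]
241, 447, -234, 30)]
321 [(214, 502, -209, 51), (217, 494, -214, 50), (220, 485, -219, 51), (223, 477, -223, 50), (226, 470, -227, 49), (229, 462, -231, 48), (232, 457, -234, 45), (235, 460, -233, 35), (238, 454, -237, 34), (241, 448, -240, 32)]
324 [(214, 427, -254, 112), (217, 428, -254, 105), (220, 429, -254, 98), (223, 428, -254, 92), (226, 429, -255, 85), (229, 430, -254, 77), (232, 427, -256, 73), (235, 427, -256, 67), (238, 456, -242, 34), (241, 449, -246, 34)]
327 [(214, 403, -272, 133), (217, 427, -261, 108), (220, 425, -262, 103), (223, 426, -262, 96), (226, 424, -263, 91), (229, 425, -263, 84), (232, 425, -263, 77), (235, 464, -244, 38), (238, 460, -246, 34), (241, 453, -250, 33)]
```

View pics/ac.png

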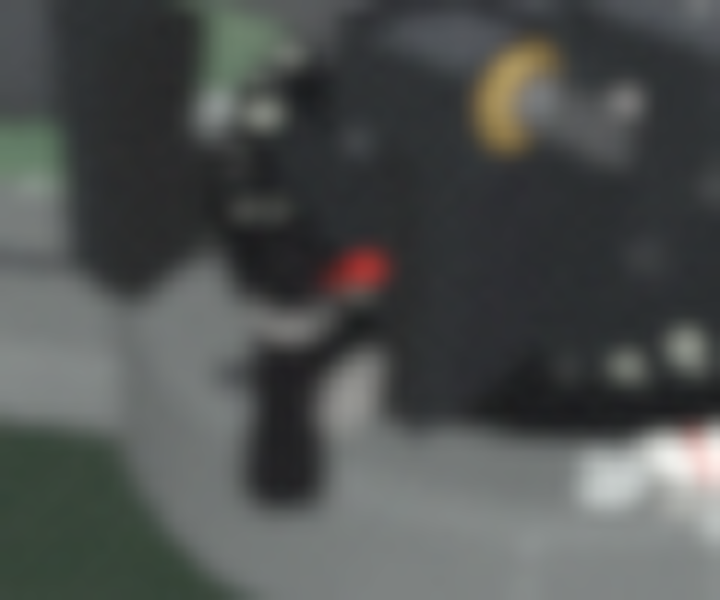

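Depth puts the post centre at about (437.5,-230) and the finger inner faces at y -206 and -252, so it is well straddled. Pinching.

```bash
python3 -m creep '[[[0,0,0],0,0.4],[[0,0,0],0,1],[[0,0,0],0,1],[[0,0,0],0,1]]'
python3 - <<'E'
from circ import *
go((439,-224.5,32),-96)
E
```

```text
t: 30.52
tcp_pos: [439.2, -225.2, 33.1]
tool_rot: [-2.166, 0.117, 2.166]
force: [-0.2, -1.8, 1.3]
grip_width: 0.125
t 30.525 tcp [ 439.2 -225.2   33.1] yaw -96.16 row [ 0.0036 -0.0022  0.0011] turn -0.0018 F [-0.2 -1.8  1.3] g 0.125
```

Post pinched: opening 0.125, about 11 mm. Turning the first 30° along the arc, with the tool turning along and gentle acceleration.

```bash
python3 -m creep '[[[0,0.0097,-0.0002],-0.022,1],[[0,0.0291,-0.0015],-0.067,1],[[0,0.0531,-0.0051],-0.122,1],[[0,0.0767,-0.0108],-0.178,1],[[0,0.0997,-0.0185],-0.233,1],[[0,0.122,-0.0282],-0.289,1],[[0,0.1349,-0.0349],-0.322,1],[[0,0.139,-0.0373],-0.333,1],[[0,0.139,-0.0373],-0.333,1]]'
python3 - <<'E'
from meas import *
go((439,-224.5,32),-66.2)
p,d=cap('scene');cv2.imwrite(f'pics/ad.png',cv2.resize(p[130:260,260:420],None,fx=4.8,fy=4.6,interpolation=cv2.INTER_CUBIC))
E
```

```text
t: 31.65
tcp_pos: [446.5, -267.7, 33.1]
tool_rot: [1.994, 0.419, -1.991]
force: [5.8, 1.0, -0.3]
grip_width: 0.124
t 31.65 tcp [ 446.5 -267.7   33.1] yaw -66.24 row [ 0.0035 -0.1419 -0.0351] turn -0.0004 F [ 5.8  1.  -0.3] g 0.124
```

View pics/ad.png

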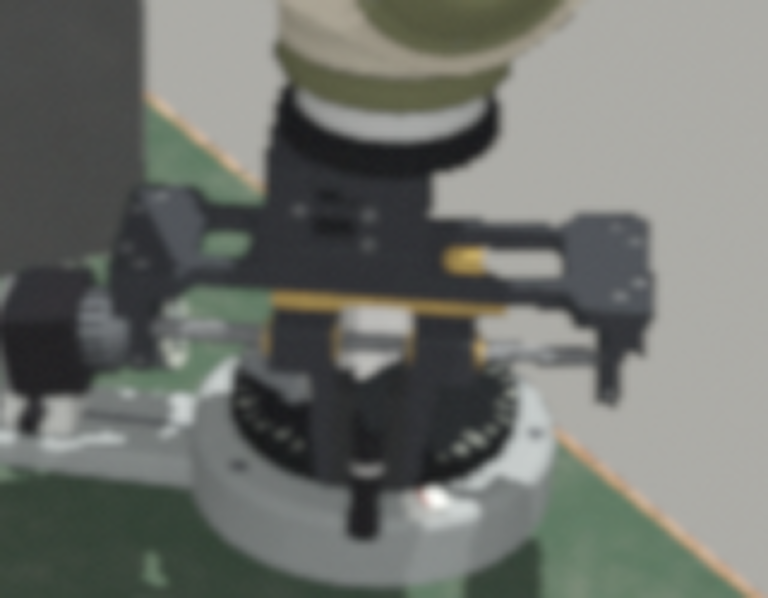

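```bash
python3 -m creep '[[[0,0.014,-0.0004],-0.033,1],[[0,0.0373,-0.0026],-0.089,1],[[0,0.0604,-0.0069],-0.144,1],[[0,0.0829,-0.0131],-0.2,1],[[0,0.1005,-0.0195],-0.244,1],[[0,0.1091,-0.0232],-0.267,1],[[0,0.1134,-0.0251],-0.278,1],[[0,0.1134,-0.0251],-0.278,1]]'
python3 - <<'E'
from meas import *
go((439,-224.5,32),-41.2)
p,d=cap('scene');cv2.imwrite(f'pics/ae.png',cv2.resize(p[130:260,260:420],None,fx=4.8,fy=4.6,interpolation=cv2.INTER_CUBIC))
p,d=cap('top');cv2.imwrite(f'pics/aet.png',cv2.resize(p[130:240,240:380],None,fx=5,fy=5,interpolation=cv2.INTER_CUBIC))
E
```

```text
t: 32.7
tcp_pos: [466.9, -295.2, 33.1]
tool_rot: [1.717, 0.779, -1.715]
force: [4.8, 4.2, 2.3]
grip_width: 0.127
t 32.7 tcp [ 466.9 -295.2   33.1] yaw -41.21 row [ 0.0037 -0.2253 -0.1159] turn -0.0001 F [4.8 4.2 2.3] g 0.127
```

View pics/ae.png

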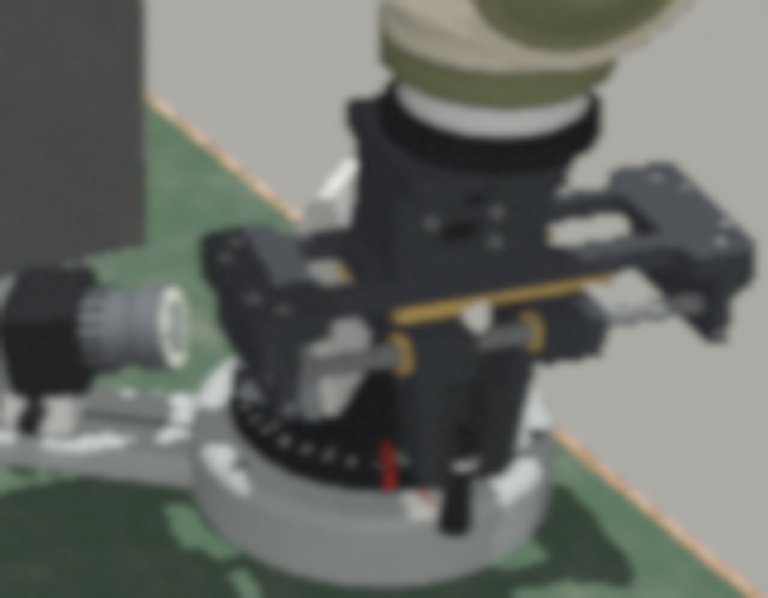

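View pics/aet.png

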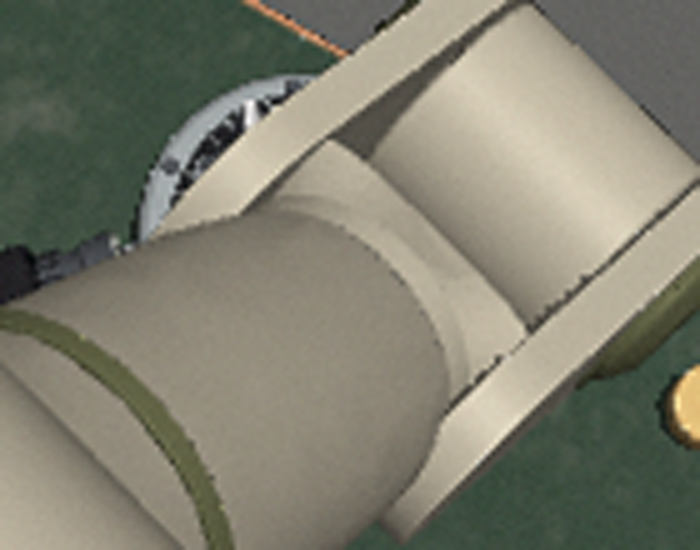

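```bash
python3 - <<'E'
from meas import *
p,d=cap('scene')
b,g,r=[p[...,i].astype(int) for i in range(3)]
red=(r-np.maximum(b,g))>25
v,u=np.where(red);k=(u>325)&(u<360)&(v>215)&(v<245)
print([(int(a),int(c),int(r[c,a]-max(b[c,a],g[c,a]))) for a,c in zip(u[k],v[k])])
C=np.array([517.5,-238])
def hd(P):x=P[:2]-C;return np.degrees(np.arctan2(x[1],x[0]))%360,np.hypot(*x)
for px,z in(((341,233.0),50),((341,229),50),((348.3,236.5),39),((348.5,238.3),39)):print(px,z,onz('scene',px,z)[:2],hd(onz('scene',px,z)))
q=cv2.imread('pics/z0.png');cv2.imwrite('pics/af.png',cv2.resize(np.hstack([p[215:250,325:370],q[215:250,325:370]]),None,fx=8.5,fy=10,interpolation=cv2.INTER_NEAREST))
E
```

```text
[(339, 226, 29), (340, 226, 39), (341, 226, 32), (339, 227, 40), (340, 227, 56), (341, 227, 46), (339, 228, 41), (340, 228, 61), (341, 228, 54), (339, 229, 38), (340, 229, 63), (341, 229, 60), (342, 229, 26), (339, 230, 27), (340, 230, 57), (341, 230, 61), (342, 230, 31), (340, 231, 49), (341, 231, 61), (342, 231, 38), (340, 232, 53), (341, 232, 64), (342, 232, 45), (339, 233, 32), (340, 233, 63), (341, 233, 74), (342, 233, 53), (339, 234, 35), (340, 234, 69), (341, 234, 78), (342, 234, 54), (339, 235, 32), (340, 235, 60), (341, 235, 68), (342, 235, 45), (340, 236, 32), (341, 236, 36), (348, 237, 27)]
(341, 233.0) 50 [ 468.43824485 -270.45794188] (np.float64(213.48755288786276), np.float64(58.82664200680533))
(341, 229) 50 [ 479.57127367 -264.82964443] (np.float64(215.27444394318346), np.float64(46.45877851390214))
(348.3, 236.5) 39 [ 479.17810347 -281.04885246] (np.float64(228.32466627165687), np.float64(57.63481111040769))
(348.5, 238.3) 39 [ 474.41073182 -283.79744658] (np.float64(226.74513375586085), np.float64(62.881564436879884))
```

View pics/af.png

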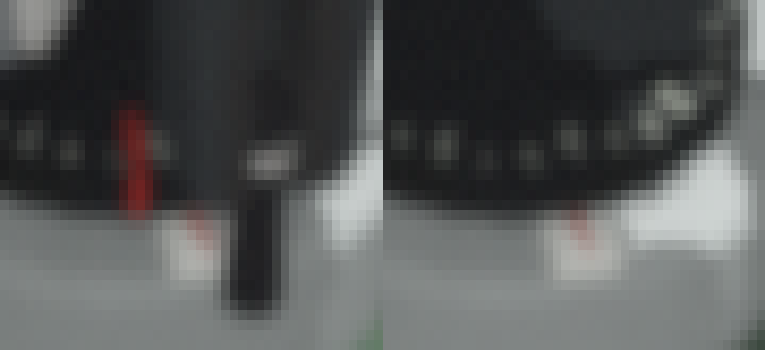

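The pointer's rim line is at px (341,235) and the index line runs (347.8,236) to (349.4,239.5). I estimate 12-14° remaining, so I step 11° and look again.

```bash
python3 -m creep '[[[0,0.014,-0.002],-0.033,1],[[0,0.0325,-0.004],-0.078,1],[[0,0.046,-0.0065],-0.111,1],[[0,0.051,-0.008],-0.122,1],[[0,0.051,-0.008],-0.122,1]]'
cat > ptr.py <<'E'
from meas import *
import sys
go((439,-224.5,32),-30)
p,d=cap('scene','raw_'+sys.argv[1])
cv2.imwrite('pics/'+sys.argv[1],cv2.resize(p[205:255,320:380],None,fx=12,fy=12,interpolation=cv2.INTER_CUBIC))
E
python3 ptr.py ag.png
```

```text
t: 33.48
tcp_pos: [479.6, -304.4, 33.1]
tool_rot: [1.586, 0.91, -1.587]
force: [0.7, -2.2, 3.0]
grip_width: 0.122
t 33.475 tcp [ 479.6 -304.4   33.1] yaw -30.25 row [ 0.0034 -0.2511 -0.1618] turn -0.0028 F [ 0.7 -2.2  3. ] g 0.122
```

View pics/ag.png

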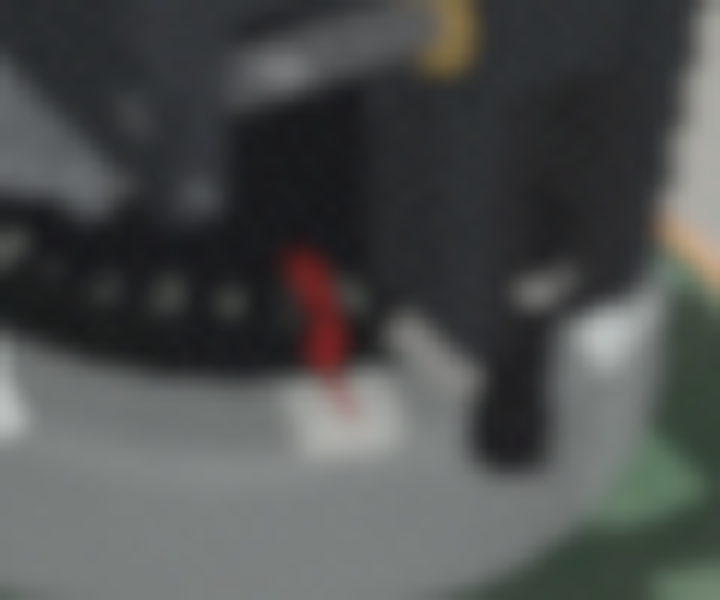

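```bash
cat > ang.py <<'E'
from circ import *
import sys
p=cv2.imread('pics/'+sys.argv[1]).astype(np.float32)
red=p[...,2]-np.maximum(p[...,0],p[...,1])
red=cv2.GaussianBlur(red,(0,0),.5)
idx=cv2.imread('pics/z0.png').astype(np.float32); ridx=cv2.GaussianBlur(idx[...,2]-np.maximum(idx[...,0],idx[...,1]),(0,0),.5)
def prof(img,P):
    q=projv('scene',P).astype(np.float32); return cv2.remap(img,q[:,0][None],q[:,1][None],cv2.INTER_LINEAR)[0].mean()
for C in ((517.5,-238),(519,-237),(517.5,-236),(516,-238)):
    A=np.arange(150,240,.25); s1=[];s2=[];s3=[]
    for a in A:
        c,s=np.cos(np.radians(a)),np.sin(np.radians(a))
        r=np.linspace(44,58,15); s1.append(prof(red,np.c_[C[0]+r*c,C[1]+r*s,r*0+50]))
        z=np.linspace(42,50,9); s2.append(prof(red,np.c_[C[0]+60*c+0*z,C[1]+60*s+0*z,z]))
        r=np.linspace(63,72,10); s3.append(prof(ridx,np.c_[C[0]+r*c,C[1]+r*s,r*0+39]))
    def cen(s):
        s=np.clip(np.array(s)-.5*max(s),0,None);i=np.argmax(s);k=np.abs(A-A[i])<5;return (A[k]*s[k]).sum()/s[k].sum(),max(s)
    print(C,'top',cen(s1),'rim',cen(s2),'index',cen(s3))
E
python3 ang.py raw_ag.png
```

```text
(517.5, -238) top (np.float64(225.6599598353559), np.float32(29.917278)) rim (np.float64(224.13233221497066), np.float32(27.418413)) index (np.float64(226.0187659539704), np.float32(3.15464))
(519, -237) top (np.float64(225.54533368897663), np.float32(29.835989)) rim (np.float64(224.29160041093647), np.float32(30.717949)) index (np.float64(225.8043039539095), np.float32(4.720982))
(517.5, -236) top (np.float64(227.48329482881954), np.float32(29.499784)) rim (np.float64(225.89248425911407), np.float32(30.209873)) index (np.float64(227.3467215730913), np.float32(4.4440603))
(516, -238) top (np.float64(226.64863655884213), np.float32(29.724047)) rim (np.float64(224.88339247613595), np.float32(25.04793)) index (np.float64(226.9028516456311), np.float32(2.2855687))
```

The pointer is within about 0.3 to 1.7° short of the index. A final 1° nudge.

```bash
python3 -m creep '[[[0,0.004,0],-0.01,1],[[0,0.004,0],-0.01,1],[[0,0.004,0],-0.01,1]]'
python3 ptr.py ah.png; python3 ang.py raw_ah.png
```

```text
t: 33.9
tcp_pos: [480.6, -305.0, 33.1]
tool_rot: [1.575, 0.922, -1.575]
force: [-1.1, -2.5, 3.9]
grip_width: 0.125
t 33.9 tcp [ 480.6 -305.    33.1] yaw -29.31 row [ 0.0035 -0.2523 -0.166 ] turn 0.0077 F [-1.1 -2.5  3.9] g 0.125
(517.5, -238) top (np.float64(226.35031784926147), np.float32(25.18769)) rim (np.float64(224.70629606046265), np.float32(24.45002)) index (np.float64(226.0187659539704), np.float32(3.15464))
(519, -237) top (np.float64(226.1679953313251), np.float32(24.809166)) rim (np.float64(224.92647554659442), np.float32(27.22938)) index (np.float64(225.8043039539095), np.float32(4.720982))
(517.5, -236) top (np.float64(228.11715080384678), np.float32(24.700474)) rim (np.float64(226.52403215715444), np.float32(26.697453)) index (np.float64(227.3467215730913), np.float32(4.4440603))
(516, -238) top (np.float64(227.38670288271823), np.float32(25.27483)) rim (np.float64(225.4223960073439), np.float32(22.388964)) index (np.float64(226.9028516456311), np.float32(2.2855687))
```

View pics/ah.png

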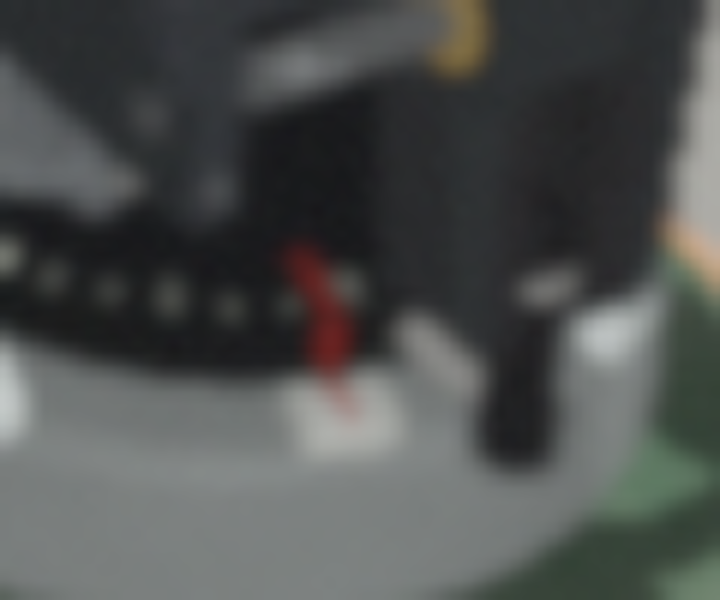

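Lines meet: the top line reads +0.4° and the rim line -1° against the index. Releasing and withdrawing upward and outward.

```bash
python3 -m creep '[[[0,0,0],0,0.5],[[0,0,0],0,0.2],[[0,0,0],0,0.2],[[-0.1,0,0],0,0.2],[[-0.3,0,0],0,0.2],[[-0.5,0,0.05],0,0.2],[[-0.7,0,0.2],0,0.2],[[-0.7,0,0.4],0,0.2],[[-0.7,0,0.5],0,0.2],[[-0.7,0,0.5],0,0.2]]'
python3 ptr.py ai.png; python3 ang.py raw_ai.png
python3 - <<'E'
from meas import *
p=cv2.imread('pics/raw_ai.png');cv2.imwrite(f'pics/aj.png',cv2.resize(p[130:260,260:420],None,fx=4.8,fy=4.6,interpolation=cv2.INTER_CUBIC))
p,d=cap('top','raw_ait.png');cv2.imwrite(f'pics/ait.png',cv2.resize(p[110:240,220:390],None,fx=4.5,fy=4.5,interpolation=cv2.INTER_CUBIC))
E
```

```text
t: 35.2
tcp_pos: [406.0, -437.0, 242.4]
tool_rot: [1.577, 0.921, -1.577]
force: [-0.4, -0.4, -0.5]
grip_width: 0.4
t 35.2 tcp [ 406.  -437.   242.4] yaw -29.48 row [ 0.7017 -0.2524 -0.6705] turn 0.0058 F [-0.4 -0.4 -0.5] g 0.4
(517.5, -238) top (np.float64(226.41590296875412), np.float32(43.074047)) rim (np.float64(224.75631416339164), np.float32(26.1995)) index (np.float64(226.0187659539704), np.float32(3.15464))
(519, -237) top (np.float64(226.17797918711068), np.float32(44.77812)) rim (np.float64(224.93605551885273), np.float32(29.974752)) index (np.float64(225.8043039539095), np.float32(4.720982))
(517.5, -236) top (np.float64(228.1562707108866), np.float32(44.199825)) rim (np.float64(226.54705097557382), np.float32(29.214912)) index (np.float64(227.3467215730913), np.float32(4.4440603))
(516, -238) top (np.float64(227.50930059381784), np.float32(41.838814)) rim (np.float64(225.4997118579007), np.float32(23.705141)) index (np.float64(226.9028516456311), np.float32(2.2855687))
```

View pics/aj.png

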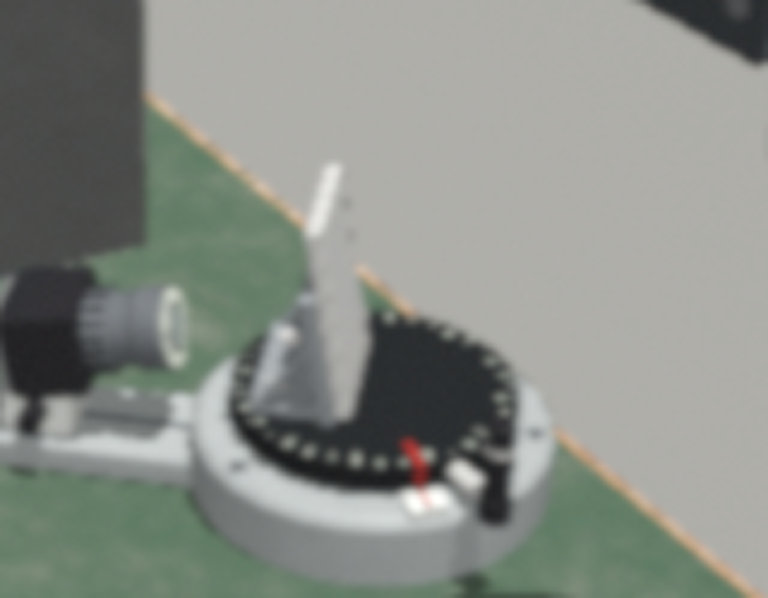

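View pics/ait.png

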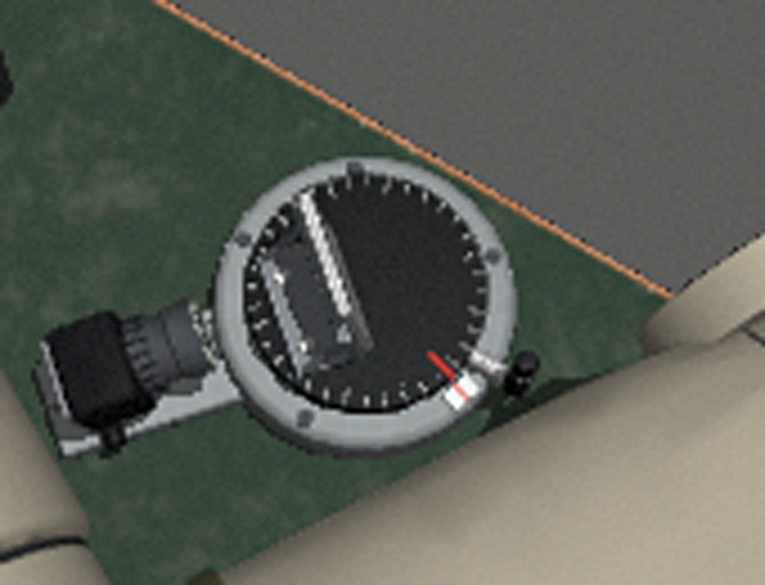

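View pics/ai.png

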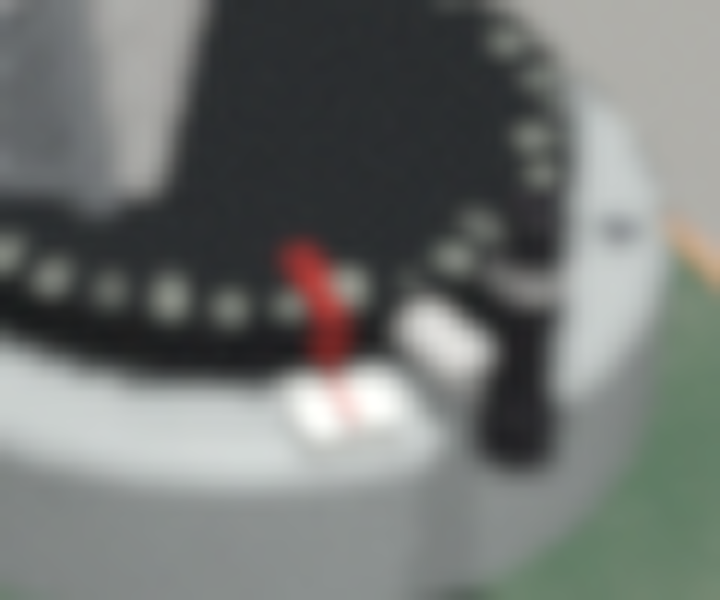

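The coupon stands flat against the frame with its face towards the lens, and the red lines run on into each other at picture (425,490). One more measurement of the line angles and seating from the top camera.

```bash
python3 - <<'E'
from circ import *
p=cv2.imread('pics/raw_ait.png').astype(np.float32)
red=p[...,2]-np.maximum(p[...,0],p[...,1])
for C in((522,-235),(521,-236),(522,-236)):
    A=np.arange(200,245,.25);out=[]
    for r0,r1,z in((44,58,50),(63,71,39)):
        s=[]
        for a in A:
            c,sn=np.cos(np.radians(a)),np.sin(np.radians(a)); r=np.linspace(r0,r1,12)
            q=projv('top',np.c_[C[0]+r*c,C[1]+r*sn,r*0+z]).astype(np.float32); s.append(cv2.remap(red,q[:,0][None],q[:,1][None],cv2.INTER_LINEAR)[0].mean())
        s=np.array(s);m=s.max();s=np.clip(s-.4*m,0,None);i=s.argmax();k=abs(A-A[i])<6;out.append(((A[k]*s[k]).sum()/s[k].sum()).round(2))
    print(C,out)
p,d=cap('scene'); P=None
for roi in((326,188,334,212),(327,180,335,208)):
    n,m,_,_=plane(roi)
st()
E
```

```text
(522, -235) [np.float64(226.51), np.float64(226.01)]
(521, -236) [np.float64(226.47), np.float64(226.02)]
(522, -236) [np.float64(225.69), np.float64(225.4)]
n [ 0.282 -0.942  0.18 ] heading -73.3 lean back deg -10.4 cnt 156 192
at z=50 offset along h45.1 from foot(532.5,-227.7): -0.4
n [ 0.314 -0.934  0.171] heading -71.4 lean back deg -9.8 cnt 202 224
at z=50 offset along h45.1 from foot(532.5,-227.7): -1.6
35.45 [ 408.  -434.3  243. ] [[0.0, 0.873, -0.488], [0.0, -0.488, -0.873], [-1.0, -0.0, -0.0]] [ 0.1 -0.1  0.1] 0.3998108141161688 [-1.015  0.443  1.095  0.     1.604 -0.505]
```

```bash
python3 -c "
from station import robot
print(robot.job_done())"
```

```text
the job is handed in; nothing more can be done
None
```

The coupon is standing against the frame and the table is turned to the index mark. I handed the job in at about 35.5 s of the 69 s; no verdict came back.

**What I did**
- **Tipping:** I gripped the coupon's near end, slid it to the foot of the frame and swung it up on its far edge. I released it leaning on the face.
- **Centring:** It stood about 4.5 mm off centre sideways. I regripped it twice, lifting it about 4 mm to move it over, then pressed it gently flat with about 11 N.
- **Turning:** I pinched the post, turned the table about 67° and withdrew.

**Last checks**
- **Seating:** the coupon leans about 10°, the same as the frame. Before the turn it was within about 1 mm of centre. After the turn I saw only that it still stood flat against the frame.
- **Red lines:** the top camera puts them 0.3 to 0.5° apart. The scene camera disagrees slightly, at +0.4 to +0.8° on the table's top and about -1° on its rim.
- **At rest:** the gripper is clear of everything and the force reading is zero.
- **Leave-alone items:** the arm passed only above the resin mount and never went near the loupe. I made no final measurement of the loupe, mount or tweezers.

**What did not agree**
- **First grip missed:** in the pictures the fingertips were about 31 mm higher than the reported TCP. The fingers passed over the coupon without touching it, and I allowed for that from then on.
- **Heading:** the seated coupon read 46 to 47° before the turn, against 45.1° for the frame. I took this as measurement noise.

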